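# Clear the carton, then show the whisk to the inspection camera

## Task

Take the closed carton that lies across the clear tub and stack it squarely on top of the column of two identical cartons, and let it go. Then lift the wire whisk out of the tub and present it to the inspection camera in the air: shaft end towards the lens, shaft tip 12 cm straight in front of the lens, and the whole whisk in line with the camera's sloping line of sight. Do not touch the camera, leave the dough hook in the tub and the jar and beaker where they stand, and finish while still holding the whisk there, steady.

Things in the scene. Friction and masses are not known exactly. Their poses are not given: they have to be found in the camera images.
- tub: fixed open-topped clear plastic tub, outside 278 x 228 x 72 mm high, walls and floor 4 mm thick; origin under its centre on the table, x along its 278 mm side, z up. The whisk and the dough hook lie in it side by side (which lies on which side varies), shafts roughly towards the tub's +x
- carton: loose closed cardboard carton 250 x 56 x 44 mm high, about 0.25 kg, lying across the tub on its rim (underside 72 mm above the table); origin at the centre of its underside, x along its 250 mm length, z up. Grip it across its 56 mm width
- column_base: lower carton of the column: loose, same 250 x 56 x 44 mm, standing on the table; origin at the centre of its underside, x along its length
- column_top: upper carton of the column: loose, same size, lying square on the lower one with its top 88 mm above the table; origin at the centre of its underside, x along its length, z up
- whisk: mixer whisk, 0.13 kg, lying level in the tub under the carton, axis 34 mm above the table. Origin on the axis, mid-neck; x towards the shaft tip. White square neck 24 x 24 mm, x = -18 to 18 mm, sides upright: grip here. Steel shaft 9 mm thick, x = 18 to 63. White flange 60 mm across, x = -28 to -18; wire balloon 60 mm across, to x = -118 mm. Centre of mass near the flange
- shaft_tip (a point): the free end of the whisk's steel shaft, on its axis, 63 mm along x from the whisk's origin; axes as the whisk's
- dough_hook: mixer dough hook lying in the tub beside the whisk, necks about 100 to 120 mm apart: same square neck and shaft (origin and x axis likewise), flange 44 mm across, one bent steel bar 8 mm thick instead of wires; its axis lies 26 mm above the table
- camera: fixed stand of the inspection camera: base plate 110 x 150 x 12 mm on the table, post 16 mm thick and 412 mm high; origin on the table straight under the view point, x towards the post, which stands 184 mm from it. The camera faces back to the robot and looks 25 degrees downwards; its height varies: lens 290 to 360 mm above the table
- lens (a point): centre of the front of the camera's lens (a 42 mm round black barrel). The x axis points backwards into the camera along the line of sight, rising 25 degrees; the camera looks along -x
- view_point (a point): point in the air on the line of sight 120 mm in front of the lens, where the shaft tip belongs; axes like those of the lens, so the whisk's x must run along this x
- jar: bystander: closed glass jar, 64 mm across, 100 mm high; origin under its centre
- beaker: bystander: white plastic beaker, 72 mm across, 80 mm high; origin under its centre

How it is judged:
By the outcome, as a careful person would: the job done as asked, in the order asked, and still so for the second after the job is handed in, while the arm keeps its last pose, push and grip.
It also fails if it takes over 61 s, if anything falls off the work surface, if the arm or the gripper's body presses on something with over 40 N, if the wrist force passes 120 N, or if a joint passes its speed limit or range.

## Robot

A 6-joint arm with a two-finger parallel gripper is mounted at the origin on the work surface. World frame = base frame: x ahead of the robot, y to its left, z up, the work surface at z = 0. Lengths are in m, angles in degrees, forces in N, time in s.
With the tool pointing down it reaches from about 0.375 to 0.925 m from the base axis. Payload 5.7 kg.
Tool frame: the origin (TCP) lies midway between the tips of the shut fingers; the grasp point (between the pads) lies 19 mm behind it; y points along the fingers, z is the direction in which the jaws open and shut, and the axes are right-handed (so a half turn about y gives the same grasp; the last joint's range is limited). The gripper opens to 88 mm and grips with 3 to 60 N. Pads are 20 mm wide; open, the fingers measure 115 mm over their backs; the gripper's body (75 mm by 178 mm) begins 61 mm behind the grasp point.
Start: joints at [-72.141, 20.558, 86.54, -0, 72.909, -6.595], TCP at [0.248, -0.546, 0.223] pointing down, gripper open.
Joint ranges: [-170.27, 170.27], [-57.76, 135], [12.27, 136.19], [-55.21, 235.2], [11.17, 155.16], [-170.74, 170.74]. Speed limits (degrees/s): [136.94, 136.94, 180, 180, 180, 180].

## Interface

Orientations are given as [roll, pitch, yaw] about the fixed x, y, z axes, in that order (R = Rz(yaw) Ry(pitch) Rx(roll)).
In Python, from bench import sense, camera, camera_model, finish_job gives the robot as it stands.
- The arm moves only by the tool step_arm, never from a script. Its arguments are lists of equal length, an entry for each row: "rot": the turn, a rotation vector about the tool's x, y, z in units of 6 degrees (1.0 is 6 degrees), a list of three; "translation": the shift along the tool's x, y, z in units of 30 mm (1.0 is 30 mm), a list of three; "claw": the closure in counts, from 0 (fully open) to 255 (shut). In form: {"rot": [[ax, ay, az], ...], "translation": [[tx, ty, tz], ...], "claw": [claw, ...]}. A call has 1 to 20 rows; each row shifts and turns the commanded pose from where the row before left it, along the tool's axes as they then stand; what a row does not reach is not made up. A row lasts 1/12 s, in which the tool goes at most 41.7 mm and 7.16 degrees, less where a joint would pass 70% of its speed; a pose out of reach is approached as far as the arm can. A call is refused whole if a number of a shift passes 1 or a number of a turn 1, either way. A call with a gripper value outside its range is refused whole. The fingers move at their own pace and stop on an object; "newtons" is the grip in N (left out, the last holds). Time passes only in rows, so rows that do not move let the fingers close. It gives the time, the measured TCP pose, the force and the opening at its end, in the units of the state.
- sense(): the state, without advancing time (a new reading comes with each control period).
- camera(name): name is "scene" or "top" or "wrist"; returns the picture (480x640x3 uint8, red, green, blue); there is no depth.
- camera_model(name): a dict with "intrinsics" (3x3 intrinsics, pixels), "eye" and "rotation" of the camera in the world. Camera axes: x right, y down, z forward; pixel columns grow to the right and rows downward; lengths in m; the calibration is good to about 2 mm. A picture is of the moment at which its call begins: read the wrist's pose just before it. camera_model takes no time and is no camera call; for the wrist camera it gives the pose at the moment of the call.
- finish_job(): hands the job in, once; it reports no verdict.
The state is a dict: "t": time; "q": joint angles; "dq": joint speeds; "joint_torque": joint torques, N m; "position": TCP position; "tcp_rot": TCP orientation; "wrist_force": force on the tool from outside, world axes, zero at the start; "wrist_torque": the same for the moment, N m; "gripper_width": finger opening in m.
Only numpy, scipy, OpenCV 4.12 (cv2) and the standard library are available. Lean on these libraries where they do the work, as an engineer would, in place of code of your own. Each camera call takes 0.05 s, during which the arm holds its last target.

## Working session

There is one attempt and no reset: what is moved stays moved. The work goes in short steps, Python scripts to look and compute and a tool call to move; the robot and the scene stay as the last step left them, time stands still between calls to the robot, and variables do not carry over. Pictures are saved under pics/ and viewed, and the job is handed in when it is done.

Besides the shell and the picture viewer there is one more tool, called after "Request:" in YAML: its name, and indented under it one key for each argument. step_arm: Moves the arm, as the interface text tells. Its arguments: {"type":"object","properties":{"rot":{"type":"array","items":{"type":"array","items":{"type":"number"}}},"translation":{"type":"array","items":{"type":"array","items":{"type":"number"}}},"claw":{"type":"array","items":{"type":"number"}},"newtons":{"type":"number"}},"required":["rot","translation","claw"]}

```bash
mkdir -p pics; ls; python3 - <<'E'
from bench import sense,camera,camera_model
import cv2
s=sense();print(s)
for n in ("scene","top","wrist"):
    m=camera_model(n);print(n,m)
    cv2.imwrite(f"pics/{n}0.png",camera(n)[:,:,::-1])
E
```

```text
pics
{'t': 0.0, 'q': array([-7.21412182e+01,  2.05974568e+01,  8.65997664e+01,  1.78530415e-03,
        7.29083289e+01, -6.59602443e+00]), 'dq': array([-0.04646418,  0.05422956, -0.04969109,  0.00990716, -0.02394005,
       -0.11982478]), 'joint_torque': array([-8.87710285e-04, -5.15381885e+01, -2.70722258e+01,  6.70922385e-02,
        3.50438710e-02, -1.15427906e-04]), 'position': array([ 0.24816012, -0.54550546,  0.2218094 ]), 'tcp_rot': array([-9.01046576e+01,  1.38187817e-02, -1.55545733e+02]), 'wrist_force': array([-0.28143615, -0.42462924, -0.0141292 ]), 'wrist_torque': array([ 0.03809844, -0.00905083,  0.0180833 ]), 'gripper_width': 0.08792807418953329}
scene {'intrinsics': array([[509.76728801,   0.        , 311.81302542],
       [  0.        , 509.76728801, 241.11876269],
       [  0.        ,   0.        ,   1.        ]]), 'eye': array([1.4031718 , 0.34803794, 0.95513698]), 'rotation': array([-131.08459315,   -1.10386249,  106.12795259])}
top {'intrinsics': array([[588.14462541,   0.        , 313.89499177],
       [  0.        , 588.14462541, 231.75209537],
       [  0.        ,   0.        ,   1.        ]]), 'eye': array([0.29989117, 0.0961613 , 1.797796  ]), 'rotation': array([-169.80470079,    0.41254078,  -90.87567511])}
wrist {'intrinsics': array([[385.24884076,   0.        , 323.98260537],
       [  0.        , 385.24884076, 240.47033938],
       [  0.        ,   0.        ,   1.        ]]), 'eye': array([ 0.31696084, -0.51366694,  0.38302561]), 'rotation': array([ 1.64205931e+02,  1.46724761e-01, -6.55466273e+01])}
```

View pics/scene0.png

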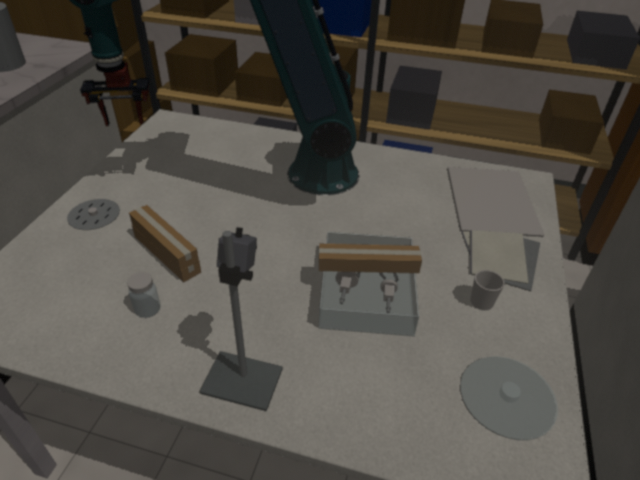

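View pics/top0.png

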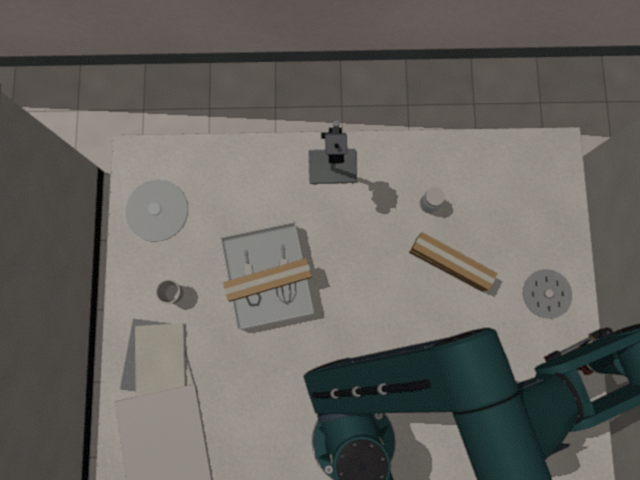

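View pics/wrist0.png

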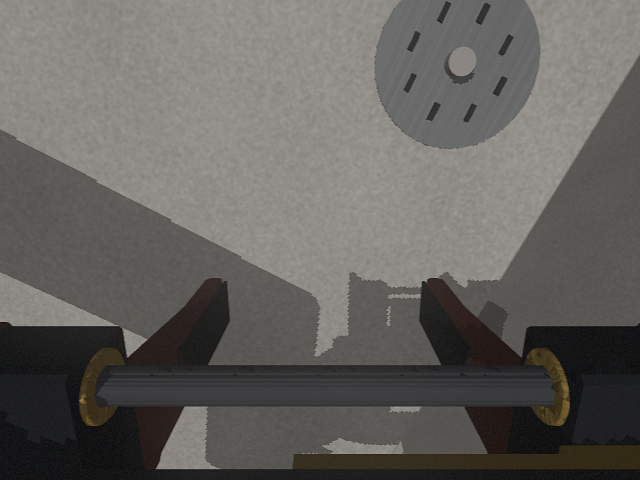

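The scene view shows the carton across the tub (320-420, 257) and the column at (165,240). In the top view the carton runs (224,290)-(312,270) and the column runs (412,240)-(495,283). The whisk, with several wires, is on the right at (285,285), and the hook is on the left at (252,298). The camera stand is at (335,150). Next I'll measure these.

```bash
cat > h.py <<'E'
import numpy as np, cv2
from scipy.spatial.transform import Rotation as R
from bench import sense,camera,camera_model
def rpy(a): return R.from_euler('xyz',a,degrees=True).as_matrix()
def ray(m,p):
    d=rpy(m['rotation'])@np.linalg.inv(m['intrinsics'])@np.array([p[0],p[1],1.]); return np.array(m['eye']),d/np.linalg.norm(d)
def onz(m,p,z):
    e,d=ray(m,p); return e+d*(z-e[2])/d[2]
def proj(m,X):
    c=m['intrinsics']@(rpy(m['rotation']).T@(np.asarray(X)-m['eye'])); return c[:2]/c[2]
def tri(ms,ps):
    A=np.zeros((3,3));b=np.zeros(3);L=[]
    for m,p in zip(ms,ps):
        e,d=ray(m,p);P=np.eye(3)-np.outer(d,d);A+=P;b+=P@e;L.append((e,d))
    X=np.linalg.solve(A,b)
    return X,[np.linalg.norm(np.cross(X-e,d)) for e,d in L]
def crop(src,x,y,w,h,k,out):
    im=cv2.imread(src)[y:y+h,x:x+w]; cv2.imwrite(out,cv2.resize(im,None,fx=k,fy=k,interpolation=cv2.INTER_CUBIC))
E
python3 - <<'E'
from h import *
for n in("top","scene"):
    im=cv2.imread(f"pics/{n}0.png");m=camera_model(n)
    hsv=cv2.cvtColor(im,cv2.COLOR_BGR2HSV)
    mask=((hsv[...,1]>90)&(hsv[...,0]>5)&(hsv[...,0]<25)&(hsv[...,2]>60)).astype(np.uint8)
    mask=cv2.morphologyEx(mask,cv2.MORPH_CLOSE,np.ones((9,9)))
    c,_=cv2.findContours(mask,0,2)
    for k in c:
        if cv2.contourArea(k)>300:
            r=cv2.minAreaRect(k);b=cv2.boxPoints(r)
            print(n,r,cv2.contourArea(k))
            if n=="top" or 1:
                print([np.round(onz(m,p,z:=.116 if n=='top' and r[0][0]<350 else .088),4)[:2].tolist() for p in b])
crop("pics/top0.png",200,110,160,230,3,"pics/a1.png") if 0 else crop("pics/top0.png",210,215,120,125,5,"pics/a1.png")
crop("pics/top0.png",400,220,110,80,6,"pics/a2.png")
crop("pics/scene0.png",300,220,140,120,5,"pics/a3.png")
crop("pics/scene0.png",120,195,90,90,6,"pics/a4.png")
crop("pics/scene0.png",190,215,100,200,3,"pics/a5.png")
crop("pics/top0.png",295,110,80,80,6,"pics/a6.png")
E
```

```text
top ((267.12255859375, 279.6455993652344), (19.398313522338867, 86.00646209716797), 73.53998565673828) 1522.0
[[0.4591, 0.3658], [0.5256, 0.1287], [0.4716, 0.1136], [0.4058, 0.3495]]
top ((453.4024658203125, 262.555419921875), (86.82941436767578, 22.7059383392334), 28.393020629882812) 1681.0
[[0.5429, -0.1765], [0.6018, -0.211], [0.4761, -0.4272], [0.4187, -0.3919]]
scene ((369.50750732421875, 257.670654296875), (101.15570068359375, 26.220502853393555), 1.3019527196884155) 2480.0
[[0.5394, 0.133], [0.4459, 0.1085], [0.3765, 0.36], [0.474, 0.3705]]
scene ((168.53646850585938, 238.81411743164062), (88.9620590209961, 29.492332458496094), 50.90614318847656) 1595.0
[[0.4823, -0.4202], [0.3869, -0.4044], [0.6009, -0.1311], [0.6748, -0.1554]]
scene ((567.8720703125, 209.66209411621094), (51.76066970825195, 20.155115127563477), 83.2901611328125) 856.5
[[-0.0222, 0.7149], [-0.0543, 0.7746], [0.2008, 0.7663], [0.2275, 0.7138]]
scene ((482.130615234375, 126.67149353027344), (264.3518981933594, 43.1650390625), 8.959373474121094) 6645.0
[[-0.175, 0.0413], [-0.5251, -0.0122], [-0.4853, 0.9531], [-0.173, 0.888]]
scene ((226.14450073242188, 94.5606918334961), (138.0679168701172, 27.218233108520508), 8.746162414550781) 1254.5
[[-0.1734, -0.7034], [-0.4013, -0.811], [-0.3907, -0.2156], [-0.176, -0.1637]]
scene ((486.2386169433594, 44.308082580566406), (312.3331604003906, 38.311397552490234), 7.236921787261963) 4310.0
[[-0.9282, -0.2257], [-1.4938, -0.3463], [-1.4087, 1.2096], [-0.9187, 1.1031]]
scene ((201.18594360351562, 14.00432300567627), (118.34009552001953, 29.48040008544922), 1.3322198390960693) 1280.5
[[-0.8376, -1.1496], [-1.2636, -1.3932], [-1.4417, -0.7556], [-0.9928, -0.5918]]
```

View pics/a1.png

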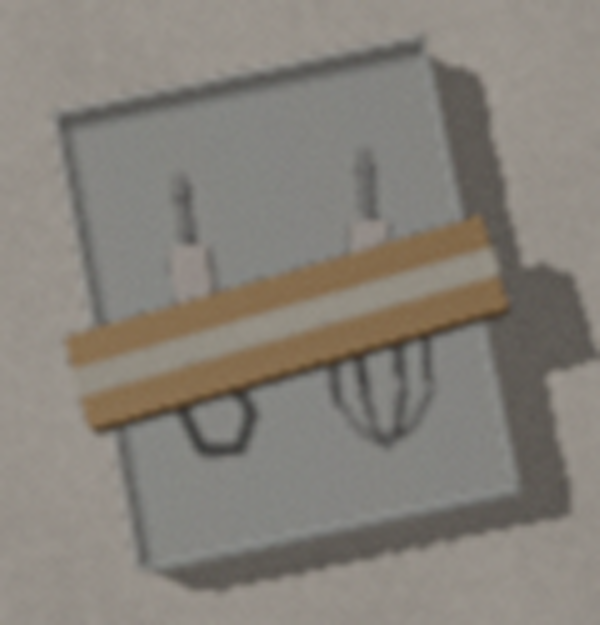

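View pics/a2.png

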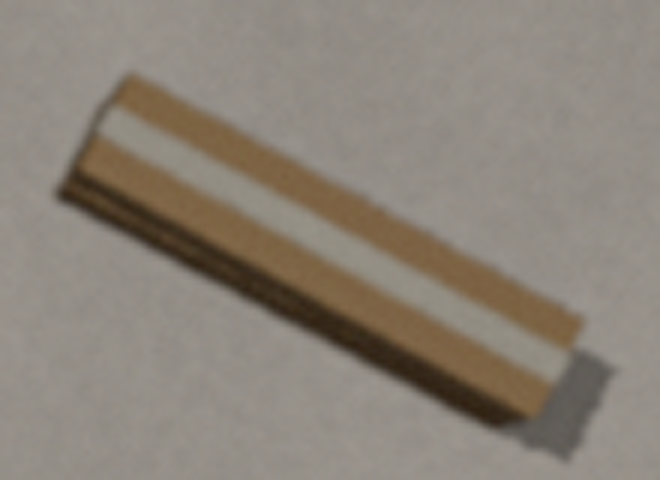

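View pics/a3.png

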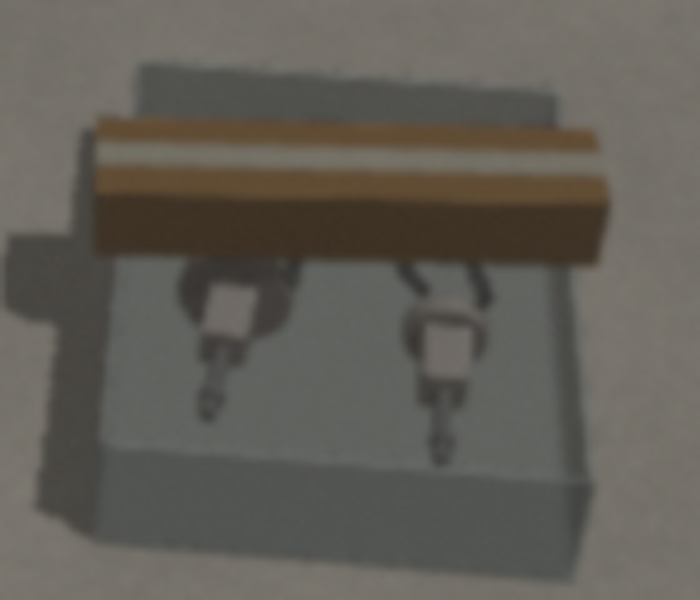

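View pics/a4.png

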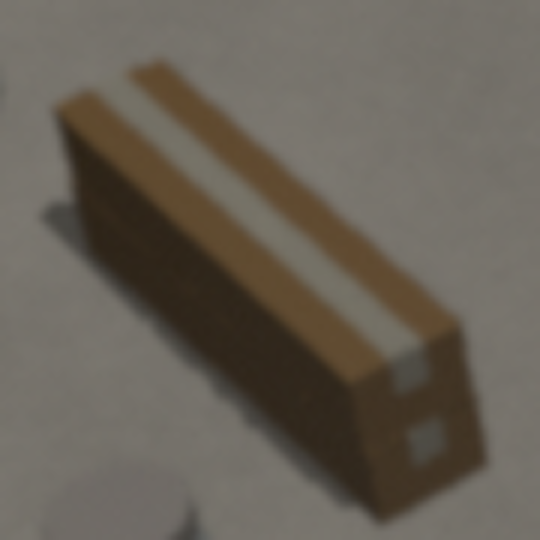

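View pics/a5.png

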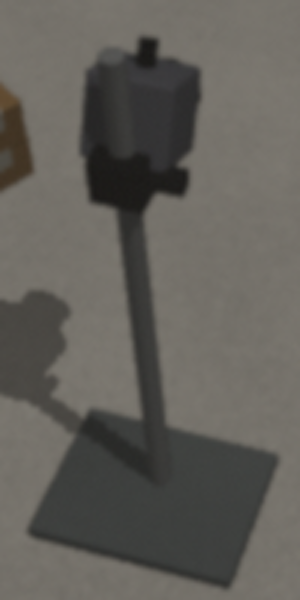

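View pics/a6.png

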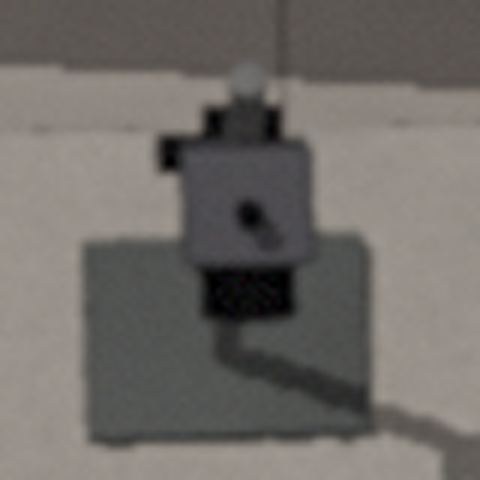

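```bash
python3 - <<'E'
from h import *
T=camera_model("top");S=camera_model("scene")
def c(o,k,p): return (o[0]+p[0]/k,o[1]+p[1]/k)
def t(nm,a,b):
    X,r=tri([T,S],[a,b]);print(nm,X.round(4),np.round(r,4));return X
A=lambda p:c((210,215),5,p);B=lambda p:c((400,220),6,p);C=lambda p:c((300,220),5,p);D=lambda p:c((120,195),6,p);E_=lambda p:c((190,215),3,p);F=lambda p:c((295,110),6,p)
# carton corners: top view L-up,R-up,R-low,L-low
P=[t("carton",A(a),C(b)) for a,b in [((67,338),(602,198)),((480,217),(95,195)),((508,308),(97,118)),((95,430),(595,130))]]
print(np.mean(P,0), np.degrees(np.arctan2(*(P[0]+P[3]-P[1]-P[2])[1::-1])))
P=[t("col",B(a),D(b)) for a,b in [((130,72),(355,385)),((582,318),(55,108)),((540,420),(160,62)),((78,170),(462,330))]]
print(np.mean(P,0), np.degrees(np.arctan2(*(P[0]+P[3]-P[1]-P[2])[1::-1])))
t("whisk tip",A((363,150)),C((207,415)))
t("hook tip",A((181,175)),C((440,462)))
t("post top",F((248,72)),E_((112,55)))
for p in [(85,240),(368,240),(372,410),(92,440)]: print("plateT",onz(T,F(p),.012).round(4))
for p in [(28,533),(93,408),(278,460),(230,585)]: print("plateS",onz(S,E_(p),.012).round(4))
t("lens",F((250,318)),E_((120,180)))
print("jar",onz(T,(433,197),.1),onz(S,(140,282),.1)," beaker",onz(T,(168,290),.08),onz(S,(488,280),.08))
E
```

```text
carton [0.459  0.3656 0.1144] [0.0003 0.0003]
carton [0.5255 0.1285 0.1098] [0.0008 0.0008]
carton [0.4722 0.1139 0.111 ] [0.0016 0.0016]
carton [0.4061 0.353  0.1104] [0.0036 0.0036]
[0.46569221 0.24024244 0.11137989] 105.55246846871098
col [ 0.6014 -0.2125  0.0824] [0.0027 0.0027]
col [ 0.4763 -0.4266  0.0844] [0.0019 0.0019]
col [ 0.4271 -0.403   0.0808] [0.0028 0.0028]
col [ 0.554  -0.1863  0.0791] [0.0016 0.0016]
[ 0.51466886 -0.30708499  0.08171072] 59.66885658145617
whisk tip [0.5782 0.2012 0.0311] [0.0014 0.0014]
hook tip [0.5661 0.3138 0.0214] [0.0021 0.0021]
post top [0.8239 0.0445 0.4111] [0.0021 0.0021]
plateT [0.8843 0.1151 0.012 ]
plateT [ 0.8817 -0.0341  0.012 ]
plateT [ 0.7891 -0.0336  0.012 ]
plateT [0.7755 0.1129 0.012 ]
plateS [ 0.892  -0.0256  0.012 ]
plateS [ 0.781  -0.0255  0.012 ]
plateS [0.7844 0.1217 0.012 ]
plateS [0.8891 0.1226 0.012 ]
lens [0.7704 0.0273 0.2572] [0.0117 0.0117]
jar [ 0.7040531  -0.25040987  0.1       ] [ 0.71375061 -0.24865343  0.1       ]  beaker [0.44320511 0.53254843 0.08      ] [0.44413029 0.53315017 0.08      ]
```

```bash
cat >> h.py <<'E'
def state():
    s=sense(); return s,np.array(s['position']),rpy(s['tcp_rot'])
def down(yaw,tilt=0): # tool x at yaw (deg), y down
    return rpy([-90,0,yaw])
def plan(Pt,Rt):
    s,P,Rm=state()
    rv=R.from_matrix(Rm.T@Rt).as_rotvec(degrees=True)
    print("t",round(s['t'],2),"P",P.round(4),"rpy",np.round(s['tcp_rot'],2),"w",round(s['gripper_width'],4),"F",np.round(s['wrist_force'],1))
    print("rot units",(rv/6).round(3),"| trans units: now-frame",(Rm.T@(Pt-P)/.03).round(3)," final-frame",(Rt.T@(Pt-P)/.03).round(3))
E
python3 - <<'E'
from h import *
s,P,Rm=state();W=camera_model("wrist")
print("cam in tool",Rm.T@(W['eye']-P)); print(Rm.T@rpy(W['rotation']))
plan(np.array([.464,-.393,.28]),down(-120.3))
E
```

```text
cam in tool [-0.07585832 -0.16111025 -0.00085098]
[[ 1.11579792e-05  9.62197921e-01  2.72351173e-01]
 [ 9.10275658e-04 -2.72351070e-01  9.62197519e-01]
 [ 9.99999586e-01  2.37178464e-04 -8.78904233e-04]]
t 0.15 P [ 0.2482 -0.5457  0.222 ] rpy [-9.0080e+01  1.0000e-02 -1.5555e+02] w 0.088 F [ 1.1 -0.3  0.5]
rot units [ 0.013 -5.874 -0.006] | trans units: now-frame [-8.655 -1.93  -1.658]  final-frame [-8.023 -1.933  3.643]
```

Request:
step_arm:
  rot:
    - [0, -0.98, 0]
    - [0, -0.98, 0]
    - [0, -0.98, 0]
    - [0, -0.98, 0]
    - [0, -0.98, 0]
    - [0, -0.98, 0]
    - [0, 0, 0]
    - [0, 0, 0]
    - [0, 0, 0]
    - [0, 0, 0]
    - [0, 0, 0]
    - [0, 0, 0]
    - [0, 0, 0]
    - [0, 0, 0]
    - [0, 0, 0]
    - [0, 0, 0]
  translation:
    - [0, 0, 0]
    - [0, 0, 0]
    - [0, 0, 0]
    - [0, 0, 0]
    - [0, 0, 0]
    - [0, 0, 0]
    - [-0.9, -0.21, 0.4]
    - [-0.9, -0.21, 0.4]
    - [-0.9, -0.21, 0.4]
    - [-0.9, -0.21, 0.4]
    - [-0.9, -0.21, 0.4]
    - [-0.9, -0.21, 0.4]
    - [-0.9, -0.21, 0.4]
    - [-0.9, -0.21, 0.4]
    - [-0.8, -0.2, 0.4]
    - [0, 0, 0]
  claw: [0, 0, 0, 0, 0, 0, 0, 0, 0, 0, 0, 0, 0, 0, 0, 0]
  newtons: 30

```text
t: 1.48
position: [0.4666, -0.3908, 0.28]
tcp_rot: [-89.9, 0.1, -120.1]
wrist_force: [0.6, -0.1, 0.7]
gripper_width: 0.088
```

```bash
cat > snap.py <<'E'
import sys,json
from h import *
n=sys.argv[1]; cam=sys.argv[2] if len(sys.argv)>2 else "wrist"
m=camera_model(cam); s=sense()
cv2.imwrite(f"pics/{n}.png",camera(cam)[:,:,::-1])
json.dump({k:np.array(v).tolist() for k,v in m.items()},open(f"pics/{n}.json","w"))
print(s['t'],s['position'].round(4),s['tcp_rot'].round(2),s['q'].round(1))
E
cat >> h.py <<'E'
import json
def mod(n): return {k:np.array(v) for k,v in json.load(open(f"pics/{n}.json")).items()}
E
python3 snap.py w1
```

```text
1.4833 [ 0.4666 -0.3908  0.28  ] [-8.9850e+01  1.0000e-01 -1.2006e+02] [-46.5  18.7  81.1   0.1  80.1 -16.5]
```

View pics/w1.png

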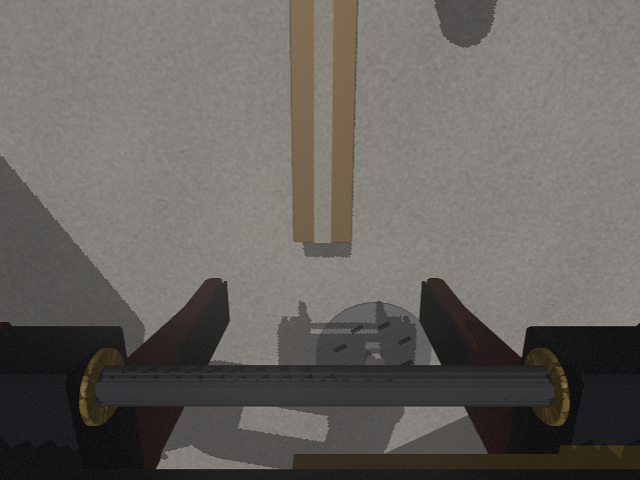

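The wrist view shows the column's near end (293-352, 242), with the far end cut off. I'll shift forward for the second view.

Request:
step_arm:
  rot:
    - [0, 0, 0]
    - [0, 0, 0]
    - [0, 0, 0]
  translation:
    - [-0.9, -0.6, 0]
    - [-0.9, -0.6, 0]
    - [0, 0, 0]
  claw: [0, 0, 0]

```text
t: 1.78
position: [0.4918, -0.3449, 0.3179]
tcp_rot: [-89.8, 0.1, -120.2]
wrist_force: [0.0, -0.1, -0.7]
gripper_width: 0.0878
```

```bash
python3 snap.py w2; cat >> h.py <<'E'
def brown(n,x0,y0,x1,y1,sat=70):
    im=cv2.imread(f"pics/{n}.png");hsv=cv2.cvtColor(im,cv2.COLOR_BGR2HSV)
    m=((hsv[...,1]>sat)&(hsv[...,0]>5)&(hsv[...,0]<28)&(hsv[...,2]>70)).astype(np.uint8)
    o=np.zeros_like(m);o[y0:y1,x0:x1]=m[y0:y1,x0:x1]
    o=cv2.morphologyEx(o,cv2.MORPH_CLOSE,np.ones((25,25)))
    c,_=cv2.findContours(o,0,2);k=max(c,key=cv2.contourArea)
    return cv2.minAreaRect(k),cv2.boxPoints(cv2.minAreaRect(k)),k
E
python3 - <<'E'
from h import *
for n in("w1","w2"):
    r,b,k=brown(n,200,0,450,300);print(n,r,b.round(1).tolist())
    ap=cv2.approxPolyDP(k,6,True);print(ap.reshape(-1,2).tolist())
E
```

```text
1.7833 [ 0.4918 -0.3449  0.3179] [-8.9780e+01  7.0000e-02 -1.2016e+02] [-41.7  16.6  78.9   0.1  84.3 -11.5]
w1 ((323.5, 120.5), (241.0, 67.0), 90.0) [[290.0, 0.0], [357.0, 0.0], [357.0, 241.0], [290.0, 241.0]]
[[290, 0], [294, 241], [350, 241], [357, 0]]
w2 ((324.0, 150.5), (255.0, 60.0), 90.0) [[294.0, 23.0], [354.0, 23.0], [354.0, 278.0], [294.0, 278.0]]
[[295, 23], [299, 277], [347, 278], [354, 24]]
```

View pics/w2.png

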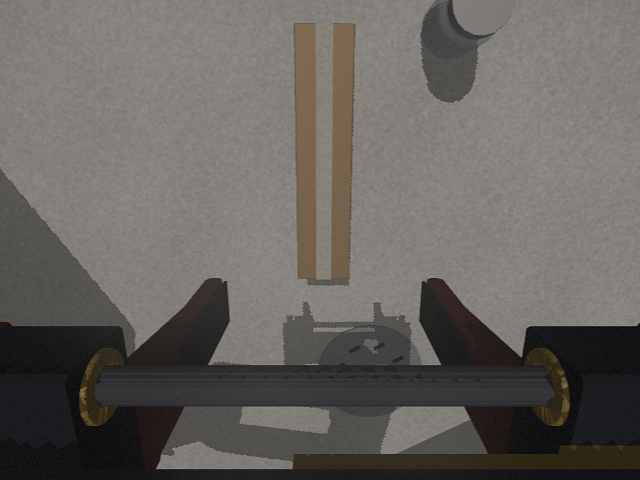

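The whole column top is now visible: (294,23), (354,23), (349,278), (298,277).

```bash
cat >> h.py <<'E'
def edges(n,x0,y0,x1,y1,sat=70):
    """fit left/right edge lines in the window by row-wise extremes, top/bottom rows"""
    im=cv2.imread(f"pics/{n}.png");hsv=cv2.cvtColor(im,cv2.COLOR_BGR2HSV)
    m=((hsv[...,1]>sat)&(hsv[...,0]>5)&(hsv[...,0]<28)&(hsv[...,2]>70))
    w=np.zeros_like(m);w[y0:y1,x0:x1]=m[y0:y1,x0:x1]
    ys=[y for y in range(y0,y1) if w[y].sum()>15]
    L=np.array([np.flatnonzero(w[y])[0]-.5 for y in ys]);Rr=np.array([np.flatnonzero(w[y])[-1]+.5 for y in ys])
    a=slice(8,-8)
    return np.polyfit(ys[a],L[a],1),np.polyfit(ys[a],Rr[a],1),ys[0]-.5,ys[-1]+.5
E
python3 - <<'E'
from h import *
e={n:edges(n,200,0,450,300) for n in("w1","w2")}
m1,m2=mod("w1"),mod("w2")
for n in e: print(n,e[n])
def cor(n):
    l,r,t,b=e[n];return [(np.polyval(l,t),t),(np.polyval(r,t),t),(np.polyval(r,b),b),(np.polyval(l,b),b)]
c1,c2=cor("w1"),cor("w2")
for i in(2,3): print(tri([m1,m2],[c1[i],c2[i]]))
P=[onz(m2,p,.088) for p in c2];print(np.round(P,4))
print("len",np.linalg.norm(P[0]-P[3]),np.linalg.norm(P[1]-P[2]),"wid",np.linalg.norm(P[0]-P[1]),np.linalg.norm(P[2]-P[3]))
d=P[0]+P[1]-P[2]-P[3];print("centre",np.mean(P,0),"yaw",np.degrees(np.arctan2(d[1],d[0])))
P=[onz(m1,p,.088) for p in cor("w1")[2:]];print(np.round(P,4))
plan(np.array([.47,.22,.30]),down(-74.5))
E
```

```text
w1 (array([1.78020350e-02, 2.89292908e+02]), array([-2.66432758e-02,  3.57148568e+02]), -0.5, 241.5)
w2 (array([1.57422383e-02, 2.93670045e+02]), array([-2.32094511e-02,  3.54742924e+02]), 22.5, 277.5)
(array([ 0.47609913, -0.42698794,  0.08017449]), [np.float64(4.724537016105404e-05), np.float64(4.7245370161098014e-05)])
(array([ 0.42769034, -0.3993936 ,  0.07876903]), [np.float64(1.0675711212370652e-06), np.float64(1.0675711213347145e-06)])
[[ 0.5553 -0.1829  0.088 ]
 [ 0.6026 -0.2104  0.088 ]
 [ 0.4771 -0.4241  0.088 ]
 [ 0.43   -0.3966  0.088 ]]
len 0.24766471320279512 0.24777787002513615 wid 0.05477274577372287 0.054484360950625414
centre [ 0.51625541 -0.30350987  0.088     ] yaw 59.597328533271686
[[ 0.4767 -0.4248  0.088 ]
 [ 0.4296 -0.3975  0.088 ]]
t 1.83 P [ 0.4905 -0.3464  0.3165] rpy [-8.9850e+01 -3.0000e-02 -1.2016e+02] w 0.0875 F [ 0.5 -0.5 -0.1]
rot units [-0.021 -7.61   0.015] | trans units: now-frame [-15.98    0.516 -10.079]  final-frame [-18.376   0.551   4.386]
```

```bash
python3 - <<'E'
from h import *
plan(np.array([.481,.187,.335]),down(-74.5))
E
```

```text
t 1.83 P [ 0.4905 -0.3464  0.3165] rpy [-8.9850e+01 -3.0000e-02 -1.2016e+02] w 0.0875 F [ 0.5 -0.5 -0.1]
rot units [-0.021 -7.61   0.015] | trans units: now-frame [-15.213  -0.648  -9.207]  final-frame [-17.218  -0.616   4.445]
```

Request:
step_arm:
  rot:
    - [0, -0.95, 0]
    - [0, -0.95, 0]
    - [0, -0.95, 0]
    - [0, -0.95, 0]
    - [0, -0.95, 0]
    - [0, -0.95, 0]
    - [0, -0.95, 0]
    - [0, -0.95, 0]
    - [0, 0, 0]
    - [0, 0, 0]
    - [0, 0, 0]
    - [0, 0, 0]
    - [0, 0, 0]
    - [0, 0, 0]
    - [0, 0, 0]
    - [0, 0, 0]
    - [0, 0, 0]
    - [0, 0, 0]
    - [0, 0, 0]
    - [0, 0, 0]
  translation:
    - [0, 0, 0]
    - [0, 0, 0]
    - [0, 0, 0]
    - [0, 0, 0]
    - [0, 0, 0]
    - [0, 0, 0]
    - [0, 0, 0]
    - [0, 0, 0]
    - [-0.95, 0, 0.25]
    - [-0.95, 0, 0.25]
    - [-0.95, 0, 0.25]
    - [-0.95, 0, 0.25]
    - [-0.95, 0, 0.25]
    - [-0.95, 0, 0.25]
    - [-0.95, 0, 0.25]
    - [-0.95, 0, 0.25]
    - [-0.95, -0.1, 0.25]
    - [-0.95, -0.1, 0.25]
    - [-0.95, -0.1, 0.25]
    - [-0.95, -0.1, 0.25]
  claw: [0, 0, 0, 0, 0, 0, 0, 0, 0, 0, 0, 0, 0, 0, 0, 0, 0, 0, 0, 0]

```text
t: 3.5
position: [0.4852, 0.0066, 0.326]
tcp_rot: [-90.1, -0.0, -74.8]
wrist_force: [0.7, 0.1, 0.0]
gripper_width: 0.0879
```

Request:
step_arm:
  rot:
    - [0, 0, 0]
    - [0, 0, 0]
    - [0, 0, 0]
    - [0, 0, 0]
    - [0, 0, 0]
    - [0, 0, 0]
    - [0, 0, 0]
    - [0, 0, 0]
    - [0, 0, 0]
  translation:
    - [-0.97, -0.1, 0.25]
    - [-0.97, -0.1, 0.25]
    - [-0.97, 0, 0.25]
    - [-0.97, 0, 0.25]
    - [-0.97, 0, 0.25]
    - [-0.97, 0, 0.2]
    - [0, 0, 0]
    - [0, 0, 0]
    - [0, 0, 0]
  claw: [0, 0, 0, 0, 0, 0, 0, 0, 0]

```text
t: 4.25
position: [0.4818, 0.1852, 0.3322]
tcp_rot: [-90.1, -0.1, -74.7]
wrist_force: [-0.8, 0.3, -0.1]
gripper_width: 0.0878
```

```bash
python3 snap.py w3
```

```text
4.25 [0.4818 0.1852 0.3322] [-9.010e+01 -6.000e-02 -7.469e+01] [13.4  8.7 87.3 -0.1 84.1 -1.9]
```

View pics/w3.png

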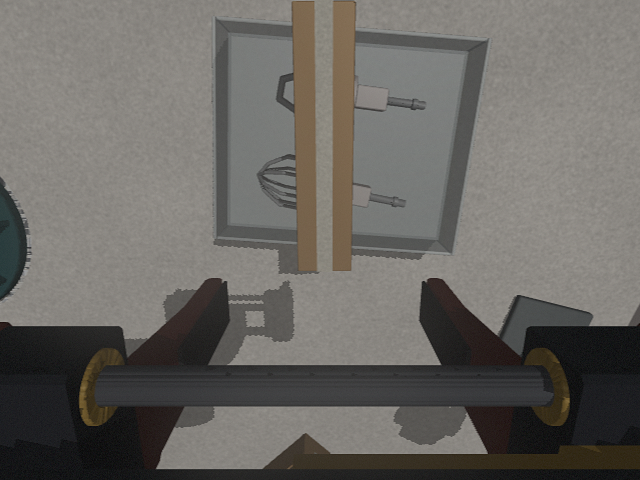

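The carton's top spans (292,1) to (352,271). The whisk neck is at about (361,194) with its shaft tip at (405,202). The hook's neck is at (371,97).

```bash
cat >> h.py <<'E'
def carton(n,z,win):
    l,r,t,b=edges(n,*win);m=mod(n)
    c=[(np.polyval(l,t),t),(np.polyval(r,t),t),(np.polyval(r,b),b),(np.polyval(l,b),b)]
    P=[onz(m,p,z) for p in c];d=P[0]+P[1]-P[2]-P[3]
    print(n,np.round(c,1).tolist());print("len",np.linalg.norm(P[0]-P[3]).round(4),np.linalg.norm(P[1]-P[2]).round(4),"wid",np.linalg.norm(P[0]-P[1]).round(4),np.linalg.norm(P[2]-P[3]).round(4),"centre",np.mean(P,0).round(4),"yaw",np.degrees(np.arctan2(d[1],d[0])).round(2))
    return c,np.mean(P,0)
E
python3 - <<'E'
from h import *
c,C=carton("w3",.116,(270,0,380,285))
plan(C+np.array([0,0,.08]),down(-74.5))
E
```

```text
w3 [[291.6, 0.5], [354.9, 0.5], [350.5, 270.5], [298.0, 270.5]]
len 0.2483 0.2482 wid 0.0548 0.0546 centre [0.4664 0.2438 0.116 ] yaw 105.5
t 4.3 P [0.482  0.185  0.3324] rpy [-9.008e+01 -5.000e-02 -7.474e+01] w 0.0875 F [-0.5  0.8  0.7]
rot units [ 0.013 -0.04   0.009] | trans units: now-frame [-2.028  4.545  0.023]  final-frame [-2.024  4.547  0.025]
```

Request:
step_arm:
  rot:
    - [0, 0, 0]
    - [0, 0, 0]
    - [0, 0, 0]
    - [0, 0, 0]
    - [0, 0, 0]
    - [0, 0, 0]
    - [0, 0, 0]
    - [0, 0, 0]
    - [0, 0, 0]
    - [0, 0, 0]
    - [0, 0, 0]
    - [0, 0, 0]
  translation:
    - [-0.68, 0.6, 0]
    - [-0.68, 0.6, 0]
    - [-0.67, 0.6, 0]
    - [0, 0.9, 0]
    - [0, 0.9, 0]
    - [0, 0.9, 0]
    - [0, 0.9, 0]
    - [0, 0.5, 0]
    - [0, 0.5, 0]
    - [0, 0, 0]
    - [0, 0, 0]
    - [0, 0, 0]
  claw: [0, 0, 0, 0, 0, 0, 0, 0, 0, 0, 0, 0]

```text
t: 5.3
position: [0.4667, 0.2449, 0.1419]
tcp_rot: [-89.9, -0.0, -74.7]
wrist_force: [0.1, -0.2, 0.3]
gripper_width: 0.0879
```

```bash
python3 snap.py w4; python3 -c "
from h import *
plan(np.array([.4664,.2438,.080]),down(-74.5))"
```

```text
5.3 [0.4667 0.2449 0.1419] [-89.94  -0.   -74.74] [ 20.2  19.8 101.   -0.   59.2   4.9]
t 5.35 P [0.4669 0.2452 0.1422] rpy [-8.989e+01  1.000e-02 -7.472e+01] w 0.0882 F [-0.2  0.2 -0. ]
rot units [-0.018 -0.037 -0.001] | trans units: now-frame [ 0.041  2.074 -0.034]  final-frame [ 0.04   2.074 -0.03 ]
```

View pics/w4.png

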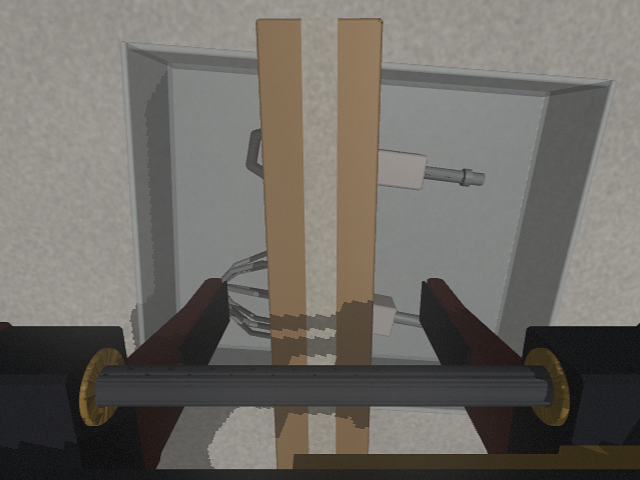

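The fingers straddle the carton evenly, with its far end at (257,19)-(382,19). I'll cross-check the height from w3 and w4 before descending.

```bash
python3 - <<'E'
from h import *
for a,b in [((291.6,.5),(256.5,18.5)),((354.9,.5),(382.5,18.5))]: print(tri([mod("w3"),mod("w4")],[a,b]))
E
```

```text
(array([0.40649011, 0.3568    , 0.11295709]), [np.float64(0.00016305973927142875), np.float64(0.0001630597392714809)])
(array([0.45969726, 0.36922421, 0.12048422]), [np.float64(2.3084421163696313e-05), np.float64(2.3084421163759373e-05)])
```

Request:
step_arm:
  rot:
    - [0, 0, 0]
    - [0, 0, 0]
    - [0, 0, 0]
    - [0, 0, 0]
  translation:
    - [0, 0.7, 0]
    - [0, 0.7, 0]
    - [0, 0.65, 0]
    - [0, 0, 0]
  claw: [0, 0, 0, 0]

```text
t: 5.68
position: [0.4645, 0.2448, 0.0779]
tcp_rot: [-90.2, -0.0, -74.7]
wrist_force: [-0.1, -0.2, -0.5]
gripper_width: 0.0878
```

Request:
step_arm:
  rot:
    - [0, 0, 0]
    - [0, 0, 0]
    - [0, 0, 0]
    - [0, 0, 0]
    - [0, 0, 0]
    - [0, 0, 0]
    - [0, 0, 0]
    - [0, 0, 0]
  translation:
    - [0, 0, 0]
    - [0, 0, 0]
    - [0, 0, 0]
    - [0, 0, 0]
    - [0, 0, 0]
    - [0, 0, 0]
    - [0, 0, 0]
    - [0, 0, 0]
  claw: [130, 130, 130, 130, 130, 130, 130, 130]
  newtons: 25

```text
t: 6.35
position: [0.4661, 0.2457, 0.0804]
tcp_rot: [-90.0, 0.0, -74.7]
wrist_force: [-1.7, -0.7, 6.3]
gripper_width: 0.0555
```

Gripped at 55.5 mm, matching the carton's width. Both views of its top height (113 and 120 mm) agree with 116 mm. Lifting.

Request:
step_arm:
  rot:
    - [0, 0, 0]
    - [0, 0, 0]
    - [0, 0, 0]
    - [0, 0, 0]
    - [0, 0, 0]
    - [0, 0, 0]
    - [0, 0, 0]
  translation:
    - [0, -0.3, 0]
    - [0, -0.6, 0]
    - [0, -0.8, 0]
    - [0, -0.8, 0]
    - [0, -0.8, 0]
    - [0, -0.8, 0]
    - [0, 0, 0]
  claw: [130, 130, 130, 130, 130, 130, 130]

```text
t: 6.93
position: [0.4686, 0.2467, 0.2075]
tcp_rot: [-89.5, 0.1, -74.7]
wrist_force: [1.1, 0.2, -1.8]
gripper_width: 0.056
```

```bash
python3 -c "
from h import *
Rt=down(-120.4)
plan(np.array([.5163,-.3035,.200])-.002*Rt[:,0],Rt)"
```

```text
t 6.93 P [0.4686 0.2467 0.2075] rpy [-8.953e+01  5.000e-02 -7.466e+01] w 0.056 F [ 1.1  0.2 -1.8]
rot units [-0.071  7.623 -0.039] | trans units: now-frame [18.061  0.206 -3.272]  final-frame [14.948  0.249 10.651]
```

Request:
step_arm:
  rot:
    - [0, 0, 0]
    - [0, 0, 0]
    - [0, 0, 0]
    - [0, 0, 0]
    - [0, 0, 0]
    - [0, 0, 0]
    - [0, 0, 0]
    - [0, 0, 0]
    - [0, 0, 0]
    - [0, 0, 0]
    - [0, 0, 0]
    - [0, 0, 0]
    - [0, 0, 0]
    - [0, 0, 0]
    - [0, 0, 0]
    - [0, 0, 0]
    - [0, 0, 0]
    - [0, 0, 0]
    - [0, 0, 0]
    - [0, 0, 0]
  translation:
    - [0.5, 0, -0.16]
    - [0.8, 0, -0.16]
    - [0.95, 0, -0.16]
    - [0.95, 0, -0.16]
    - [0.95, 0, -0.16]
    - [0.95, 0, -0.16]
    - [0.95, 0, -0.16]
    - [0.95, 0, -0.16]
    - [0.95, 0, -0.16]
    - [0.95, 0, -0.16]
    - [0.95, 0, -0.16]
    - [0.95, 0, -0.16]
    - [0.95, 0, -0.16]
    - [0.95, 0, -0.16]
    - [0.95, 0, -0.16]
    - [0.95, 0, -0.16]
    - [0.95, 0, -0.16]
    - [0.95, 0, -0.16]
    - [0.95, 0, -0.16]
    - [0.6, 0, -0.16]
  claw: [130, 130, 130, 130, 130, 130, 130, 130, 130, 130, 130, 130, 130, 130, 130, 130, 130, 130, 130, 130]

```text
t: 8.6
position: [0.5163, -0.3047, 0.2014]
tcp_rot: [-90.0, -0.0, -74.7]
wrist_force: [-0.2, -0.4, -1.8]
gripper_width: 0.056
```

Request:
step_arm:
  rot:
    - [0, 0.5, 0]
    - [0, 0.8, 0]
    - [0, 0.9, 0]
    - [0, 0.9, 0]
    - [0, 0.9, 0]
    - [0, 0.9, 0]
    - [0, 0.9, 0]
    - [0, 0.9, 0]
    - [0, 0.6, 0]
    - [0, 0.3, 0]
    - [0, 0, 0]
    - [0, 0, 0]
    - [0, 0, 0]
  translation:
    - [0, 0, 0]
    - [0, 0, 0]
    - [0, 0, 0]
    - [0, 0, 0]
    - [0, 0, 0]
    - [0, 0, 0]
    - [0, 0, 0]
    - [0, 0, 0]
    - [0, 0, 0]
    - [0, 0, 0]
    - [0, 0, 0]
    - [0, 0, 0]
    - [0, 0, 0]
  claw: [130, 130, 130, 130, 130, 130, 130, 130, 130, 130, 130, 130, 130]

```text
t: 9.68
position: [0.5161, -0.3018, 0.2019]
tcp_rot: [-90.1, 0.0, -120.2]
wrist_force: [-0.1, -0.8, -2.8]
gripper_width: 0.0559
```

```bash
python3 snap.py w5;python3 -c "
from h import *
Rt=down(-120.4)
plan(np.array([.5163,-.3035,.200])-.002*Rt[:,0],Rt)"
```

```text
9.6833 [ 0.5161 -0.3018  0.2019] [-9.0060e+01  1.0000e-02 -1.2021e+02] [-36.9  21.5  88.2   0.   70.4  -6.7]
t 9.73 P [ 0.5162 -0.3019  0.2021] rpy [-9.0050e+01  1.0000e-02 -1.2022e+02] w 0.0561 F [ 0.5 -0.1 -2.2]
rot units [ 0.008  0.03  -0.001] | trans units: now-frame [-0.021  0.07   0.03 ]  final-frame [-0.021  0.07   0.03 ]
```

View pics/w5.png

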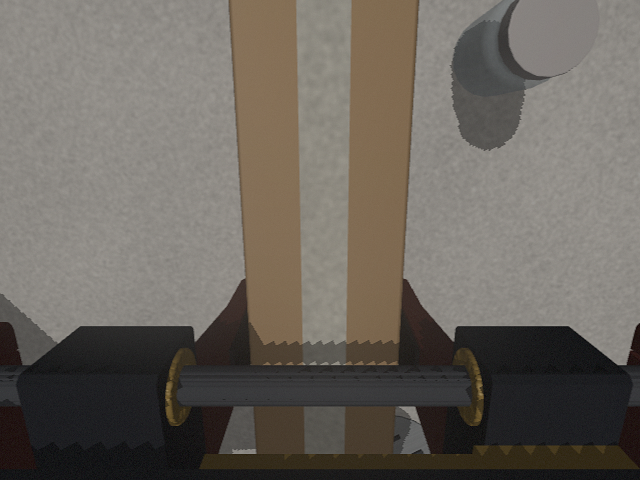

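The held carton hides the column from the wrist camera, and the jar stands clear at (550,35). Descending to just above contact.

Request:
step_arm:
  rot:
    - [0, 0.03, 0]
    - [0, 0, 0]
    - [0, 0, 0]
    - [0, 0, 0]
    - [0, 0, 0]
    - [0, 0, 0]
    - [0, 0, 0]
    - [0, 0, 0]
  translation:
    - [0, 0.4, 0.03]
    - [0, 0.8, 0]
    - [0, 0.8, 0]
    - [0, 0.7, 0]
    - [0, 0.4, 0]
    - [0, 0.15, 0]
    - [0, 0, 0]
    - [0, 0, 0]
  claw: [130, 130, 130, 130, 130, 130, 130, 130]

```text
t: 10.4
position: [0.5174, -0.3026, 0.105]
tcp_rot: [-90.0, 0.0, -120.4]
wrist_force: [1.0, 0.1, -2.2]
gripper_width: 0.0559
```

```bash
python3 snap.py t6 top;python3 snap.py s6 scene; python3 -c "
from h import *
crop('pics/t6.png',400,210,110,90,6,'pics/t6c.png');crop('pics/s6.png',110,180,110,110,5,'pics/s6c.png')
Rt=down(-120.4)
plan(np.array([.5163,-.3035,.0964])-.002*Rt[:,0],Rt)"
```

```text
10.4 [ 0.5174 -0.3026  0.105 ] [ -90.      0.   -120.44] [-36.9  27.6  93.7   0.   58.6  -6.5]
10.45 [ 0.5178 -0.3029  0.1056] [ -89.93   -0.   -120.44] [-36.9  27.6  93.7   0.   58.6  -6.5]
t 10.5 P [ 0.518 -0.303  0.106] rpy [-8.9890e+01 -1.0000e-02 -1.2044e+02] w 0.0558 F [ 0.3 -0.1 -2.5]
rot units [-0.018 -0.007  0.002] | trans units: now-frame [-0.024  0.32  -0.041]  final-frame [-0.024  0.32  -0.041]
```

View pics/t6c.png

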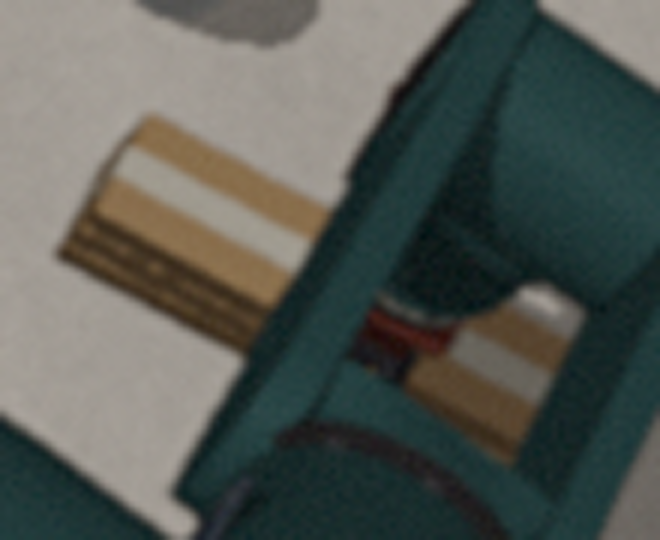

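View pics/s6c.png

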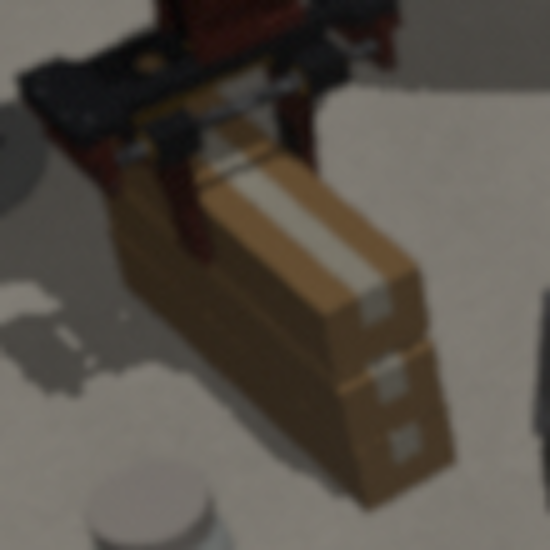

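Request:
step_arm:
  rot:
    - [0, 0, 0]
    - [0, 0, 0]
    - [0, 0, 0]
    - [0, 0, 0]
    - [0, 0, 0]
  translation:
    - [-0.02, 0.1, -0.04]
    - [0, 0.1, 0]
    - [0, 0.08, 0]
    - [0, 0, 0]
    - [0, 0, 0]
  claw: [130, 130, 130, 130, 130]

```text
t: 10.92
position: [0.5164, -0.3013, 0.0966]
tcp_rot: [-90.0, 0.0, -120.4]
wrist_force: [0.4, -0.3, -2.6]
gripper_width: 0.0561
```

Request:
step_arm:
  rot:
    - [0, 0, 0]
    - [0, 0, 0]
    - [0, 0, 0]
  translation:
    - [0.03, 0.06, 0]
    - [0, 0.03, 0]
    - [0, 0, 0]
  claw: [130, 130, 130]

```text
t: 11.17
position: [0.5165, -0.3014, 0.0964]
tcp_rot: [-90.0, 0.1, -120.4]
wrist_force: [-2.9, 5.5, 18.5]
gripper_width: 0.056
```

Contact: the force went from -2.6 to +18 N. I'll ease off and release.

Request:
step_arm:
  rot:
    - [0, 0, 0]
    - [0, 0, 0]
    - [0, 0, 0]
    - [0, 0, 0]
    - [0, 0, 0]
    - [0, 0, 0]
    - [0, 0, 0]
  translation:
    - [0, -0.04, 0]
    - [0, 0, 0]
    - [0, 0, 0]
    - [0, 0, 0]
    - [0, 0, 0]
    - [0, 0, 0]
    - [0, 0, 0]
  claw: [130, 120, 90, 50, 10, 0, 0]

```text
t: 11.75
position: [0.516, -0.3022, 0.0949]
tcp_rot: [-90.0, 0.0, -120.5]
wrist_force: [-0.7, 0.6, -0.2]
gripper_width: 0.0797
```

Request:
step_arm:
  rot:
    - [0, 0, 0]
    - [0, 0, 0]
    - [0, 0, 0]
    - [0, 0, 0]
    - [0, 0, 0]
    - [0, 0, 0]
    - [0, 0, 0]
    - [0, 0, 0]
    - [0, 0, 0]
    - [0, 0, 0]
  translation:
    - [0, -0.4, 0]
    - [0, -0.8, 0]
    - [0, -0.9, 0]
    - [0, -0.9, 0]
    - [0, -0.9, 0]
    - [0.5, -0.9, 0]
    - [0.9, -0.9, 0]
    - [0.9, -0.9, 0]
    - [0, 0, 0]
    - [0, 0, 0]
  claw: [0, 0, 0, 0, 0, 0, 0, 0, 0, 0]

```text
t: 12.58
position: [0.4814, -0.3634, 0.2958]
tcp_rot: [-89.7, -0.1, -120.6]
wrist_force: [0.6, -0.2, -1.3]
gripper_width: 0.0881
```

```bash
python3 snap.py w7;python3 snap.py s7 scene; python3 -c "
from h import *
crop('pics/s7.png',110,180,110,110,5,'pics/s7c.png')"
```

```text
12.5833 [ 0.4814 -0.3634  0.2958] [-8.9740e+01 -5.0000e-02 -1.2058e+02] [-43.6  17.5  80.6   0.   81.6 -13. ]
12.6333 [ 0.481  -0.3617  0.2939] [-8.9940e+01  2.0000e-02 -1.2052e+02] [-43.5  17.6  80.7   0.   81.6 -13. ]
```

View pics/w7.png

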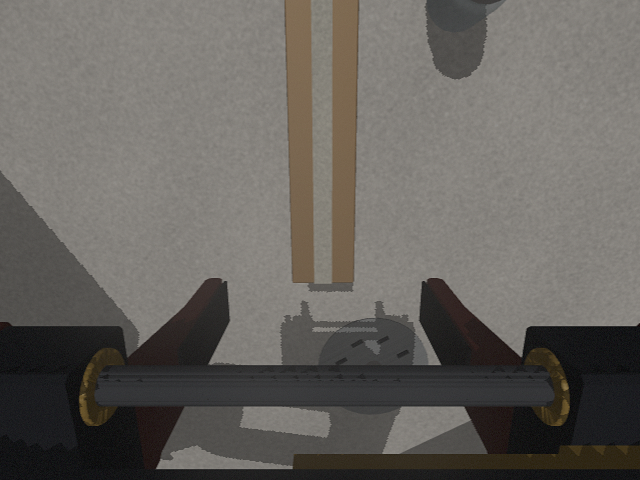

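View pics/s7c.png

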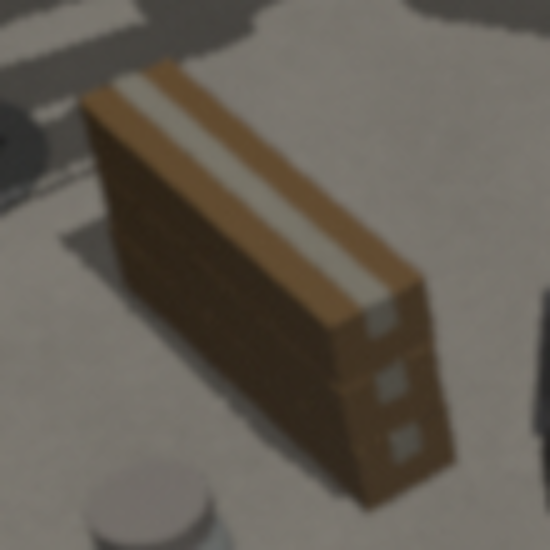

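The stack looks square in the scene view, with edges and labels lining up. I'll check it numerically and plan the view over the tub.

```bash
python3 - <<'E'
from h import *
l,r,t,b=edges("w7",250,0,400,300);m=mod("w7")
a=onz(m,(np.polyval(r,b),b),.132);c=onz(m,(np.polyval(l,b),b),.132)
d=onz(m,((np.polyval(r,5)+np.polyval(l,5))/2,5),.132)
mid=(a+c)/2;print(a,c,"mid",mid,"yaw",np.degrees(np.arctan2(*(d-mid)[1::-1])))
u=np.array([np.cos(np.radians(59.6)),np.sin(np.radians(59.6))])
dm=mid[:2]-(np.array([.4771,-.4241])+np.array([.43,-.3966]))/2
print("along,across",dm@u,dm@np.array([-u[1],u[0]]))
plan(np.array([.52,.13,.30]),down(-74.5))
E
```

```text
[ 0.47609095 -0.42455276  0.132     ] [ 0.42927638 -0.39679477  0.132     ] mid [ 0.45268366 -0.41067376  0.132     ] yaw 59.65084187302728
along,across -0.0007176462007988731 0.0005833921694908609
t 12.68 P [ 0.4807 -0.3608  0.2927] rpy [-9.0070e+01  5.0000e-02 -1.2047e+02] w 0.0877 F [ 0.1  1.  -0.6]
rot units [ 7.000e-03 -7.661e+00 -1.300e-02] | trans units: now-frame [-14.765  -0.221  -7.167]  final-frame [-15.415  -0.243   5.633]
```

The placed carton is within 1 mm and 0.1° of the column. Next I'll swing round so the wrist camera can see the inspection camera.

```bash
python3 - <<'E'
from h import *
Rt=down(180)@R.from_euler('z',50,degrees=True).as_matrix()
print(Rt)
plan(np.array([.51,.0,.36]),Rt)
plan(np.array([.51,.0,.36]),down(180))
E
```

```text
[[-6.42787610e-01  7.66044443e-01 -1.22464680e-16]
 [-9.13772569e-17 -2.36540908e-16 -1.00000000e+00]
 [-7.66044443e-01 -6.42787610e-01  2.22044605e-16]]
t 12.68 P [ 0.4807 -0.3608  0.2927] rpy [-9.0070e+01  5.0000e-02 -1.2047e+02] w 0.0877 F [ 0.1  1.  -0.6]
rot units [4.332 9.255 7.549] | trans units: now-frame [-10.863  -2.227  -5.26 ]  final-frame [ -2.345  -0.694 -12.027]
t 12.68 P [ 0.4807 -0.3608  0.2927] rpy [-9.0070e+01  5.0000e-02 -1.2047e+02] w 0.0877 F [ 0.1  1.  -0.6]
rot units [ 1.500e-02  9.922e+00 -2.000e-03] | trans units: now-frame [-10.863  -2.227  -5.26 ]  final-frame [ -0.976  -2.243 -12.027]
```

Request:
step_arm:
  rot:
    - [0, 0, 0]
    - [0, 0, 0]
    - [0, 0, 0]
    - [0, 0, 0]
    - [0, 0, 0]
    - [0, 0, 0]
    - [0, 0, 0]
    - [0, 0, 0]
    - [0, 0, 0]
    - [0, 0, 0]
    - [0, 0, 0]
    - [0, 0, 0]
    - [0, 0.9, 0]
    - [0, 0.9, 0]
    - [0, 0.9, 0]
    - [0, 0.9, 0]
    - [0, 0.9, 0]
    - [0, 0.9, 0]
    - [0, 0.9, 0]
    - [0, 0.9, 0]
  translation:
    - [-0.9, -0.19, -0.44]
    - [-0.9, -0.19, -0.44]
    - [-0.9, -0.19, -0.44]
    - [-0.9, -0.19, -0.44]
    - [-0.9, -0.19, -0.44]
    - [-0.9, -0.19, -0.44]
    - [-0.9, -0.19, -0.44]
    - [-0.9, -0.19, -0.44]
    - [-0.9, -0.19, -0.44]
    - [-0.9, -0.19, -0.44]
    - [-0.9, -0.19, -0.44]
    - [-0.9, -0.19, -0.44]
    - [0, 0, 0]
    - [0, 0, 0]
    - [0, 0, 0]
    - [0, 0, 0]
    - [0, 0, 0]
    - [0, 0, 0]
    - [0, 0, 0]
    - [0, 0, 0]
  claw: [0, 0, 0, 0, 0, 0, 0, 0, 0, 0, 0, 0, 0, 0, 0, 0, 0, 0, 0, 0]

```text
t: 14.35
position: [0.5075, -0.0007, 0.3598]
tcp_rot: [-90.1, -0.2, -163.8]
wrist_force: [0.3, -0.2, 1.0]
gripper_width: 0.088
```

Request:
step_arm:
  rot:
    - [0, 0.9, 0]
    - [0, 0.9, 0]
    - [0, 0.9, 0]
    - [0, 0, 0.9]
    - [0, 0, 0.9]
    - [0, 0, 0.9]
    - [0, 0, 0.9]
    - [0, 0, 0.9]
    - [0, 0, 0.9]
    - [0, 0, 0.9]
    - [0, 0, 0.9]
    - [0, 0, 0.9]
    - [0, 0, 0]
    - [0, 0, 0]
    - [0, 0, 0]
  translation:
    - [0, 0, 0]
    - [0, 0, 0]
    - [0, 0, 0]
    - [0, 0, 0]
    - [0, 0, 0]
    - [0, 0, 0]
    - [0, 0, 0]
    - [0, 0, 0]
    - [0, 0, 0]
    - [0, 0, 0]
    - [0, 0, 0]
    - [0, 0, 0]
    - [0, 0, 0]
    - [0, 0, 0]
    - [0, 0, 0]
  claw: [0, 0, 0, 0, 0, 0, 0, 0, 0, 0, 0, 0, 0, 0, 0]

```text
t: 15.6
position: [0.5095, -0.0017, 0.362]
tcp_rot: [-90.1, 48.3, -179.8]
wrist_force: [0.4, -0.6, 0.3]
gripper_width: 0.0879
```

```bash
python3 snap.py w8
```

```text
15.6 [ 0.5095 -0.0017  0.362 ] [ -90.07   48.27 -179.85] [-18.6 -15.6 123.4  30.   28.9  50.5]
```

View pics/w8.png

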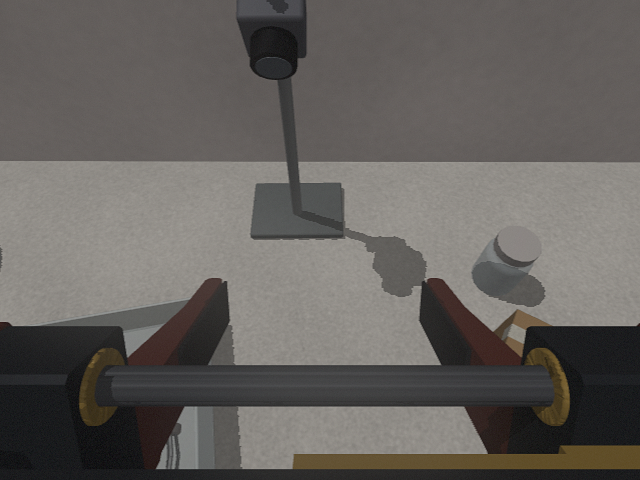

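The lens front shows at (273,67) and the base plate at (252-344, 183-238). Taking a second view 120 mm to the left.

Request:
step_arm:
  rot:
    - [0, 0, 0]
    - [0, 0, 0]
    - [0, 0, 0]
    - [0, 0, 0]
    - [0, 0, 0]
    - [0, 0, 0]
    - [0, 0, 0]
  translation:
    - [0, 0, -1]
    - [0, 0, -1]
    - [0, 0, -1]
    - [0, 0, -1]
    - [0, 0, 0]
    - [0, 0, 0]
    - [0, 0, 0]
  claw: [0, 0, 0, 0, 0, 0, 0]

```text
t: 16.23
position: [0.5078, 0.0726, 0.3583]
tcp_rot: [-89.9, 47.6, -179.8]
wrist_force: [-0.4, -0.3, -0.2]
gripper_width: 0.0873
```

```bash
python3 snap.py w9; python3 -c "
from h import *
crop('pics/w8.png',230,0,90,90,6,'pics/w8c.png');crop('pics/w9.png',300,0,150,100,5,'pics/w9c.png')"
```

```text
16.2333 [0.5078 0.0726 0.3583] [ -89.89   47.57 -179.82] [  0.9 -14.  122.5  -1.5  24.   91.9]
```

View pics/w9.png

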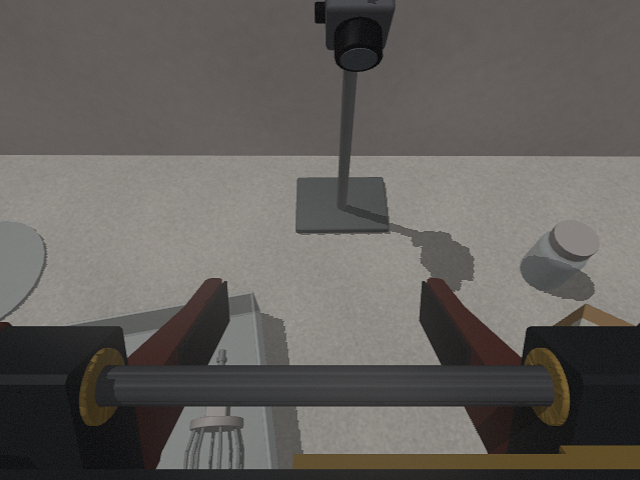

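View pics/w8c.png

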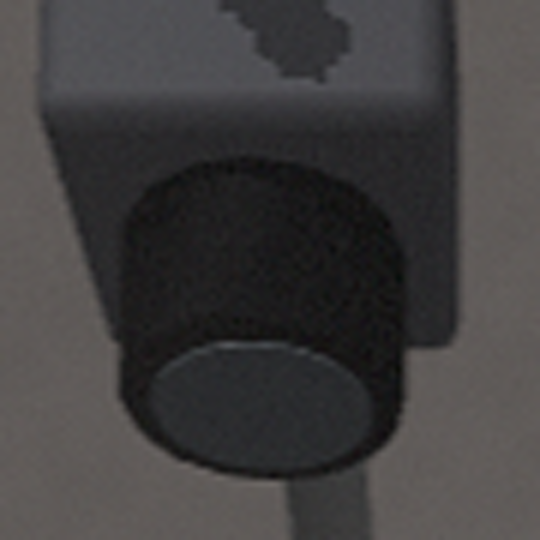

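View pics/w9c.png

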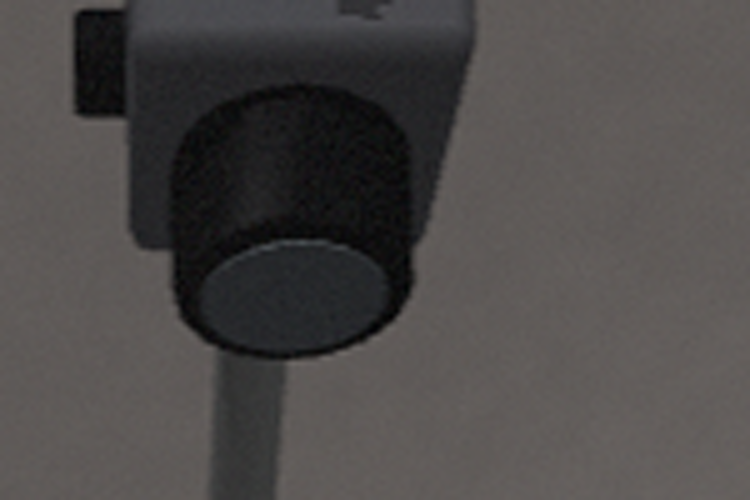

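```bash
python3 - <<'E'
from h import *
m8,m9,T=mod("w8"),mod("w9"),camera_model("top")
X,r=tri([m8,m9],[(273.1,67.3),(358.4,58.8)]);print("lens",X,r)
for n,m,cs in(("w8",m8,[(256,183),(341.5,183),(344,236),(251,238.5)]),("w9",m9,[(297,178),(385,178),(388.5,231),(296,232)])):
    P=np.array([onz(m,c,.012) for c in cs]);print(P[:,:2].round(4).tolist(),"c",P.mean(0)[:2])
    d=P[1]-P[0];e=P[2]-P[3];print("yaws of y-edges",[np.degrees(np.arctan2(v[0],-v[1])) for v in(d,e)],[np.degrees(np.arctan2(v[1],v[0])) for v in (P[0]-P[3],P[1]-P[2])], "size",np.linalg.norm(d),np.linalg.norm(P[0]-P[3]))
# post foot / base: post centre at foot
print("foot",onz(m8,(298,212),.012),onz(m9,(343.5,207),.012))
# whisk shaft seen
E
```

```text
lens [0.74558721 0.04491172 0.32281949] [np.float64(1.7262543654515942e-06), np.float64(1.7262543652336433e-06)]
[[0.8833, 0.1202], [0.8836, -0.0288], [0.7734, -0.0305], [0.7683, 0.1168]] c [0.82716081 0.04444073]
yaws of y-edges [np.float64(0.1178125469267208), np.float64(1.9766057828939239)] [np.float64(1.68924806701021), np.float64(0.8730442331699776)] size 0.14898824736587504 0.11503382354579583
[[0.8816, 0.1212], [0.8819, -0.031], [0.7725, -0.0276], [0.7703, 0.1185]] c [0.82655807 0.04528671]
yaws of y-edges [np.float64(0.11818791854686395), np.float64(0.8526280306366698)] [np.float64(1.4000999101377367), np.float64(-1.7769145140480478)] size 0.1521839543912354 0.11134080489973949
foot [0.82063417 0.04449531 0.012     ] [0.81943432 0.04234924 0.012     ]
```

```bash
python3 - <<'E'
from h import *
L=np.array([.7456,.0449,.3228])
for y in(-2,-1,0,1,2,3):
    a=np.radians(y);c,s=np.cos(np.radians(25)),np.sin(np.radians(25))
    d=np.array([c*np.cos(a),c*np.sin(a),s])
    print(y,[ (proj(mod(n),L+.03*d)-proj(mod(n),L)).round(2).tolist() for n in("w8","w9")])
# fit glass ellipse & dark outline with cv2 as check
for n,win in(("w8",(240,20,310,90)),("w9",(325,10,400,80))):
    im=cv2.imread(f"pics/{n}.png");g=cv2.cvtColor(im,cv2.COLOR_BGR2GRAY)[win[1]:win[3],win[0]:win[2]]
    m=(g<31).astype(np.uint8)
    c,_=cv2.findContours(m,0,2);k=max(c,key=cv2.contourArea).reshape(-1,2)+[win[0],win[1]]
    ys=np.unique(k[:,1])
    print(n,[(int(y),k[k[:,1]==y][:,0].min(),k[k[:,1]==y][:,0].max()) for y in ys[::4]])
E
```

```text
-2 [[1.75, -31.82], [0.79, -32.46]]
-1 [[1.21, -31.83], [0.25, -32.47]]
0 [[0.67, -31.83], [-0.3, -32.47]]
1 [[0.13, -31.83], [-0.85, -32.47]]
2 [[-0.41, -31.82], [-1.4, -32.46]]
3 [[-0.95, -31.81], [-1.94, -32.45]]
w8 [(26, np.int64(268), np.int64(274)), (30, np.int64(256), np.int64(288)), (35, np.int64(252), np.int64(252)), (39, np.int64(295), np.int64(295)), (44, np.int64(251), np.int64(251)), (48, np.int64(251), np.int64(251)), (54, np.int64(250), np.int64(296)), (58, np.int64(259), np.int64(284)), (65, np.int64(250), np.int64(292)), (69, np.int64(252), np.int64(295)), (74, np.int64(289), np.int64(290)), (78, np.int64(267), np.int64(284))]
w9 [(16, np.int64(359), np.int64(361)), (20, np.int64(344), np.int64(375)), (27, np.int64(336), np.int64(381)), (32, np.int64(334), np.int64(382)), (36, np.int64(381), np.int64(381)), (40, np.int64(333), np.int64(382)), (44, np.int64(334), np.int64(382)), (49, np.int64(334), np.int64(381)), (60, np.int64(380), np.int64(380)), (64, np.int64(337), np.int64(377)), (68, np.int64(342), np.int64(370))]
```

```bash
python3 - <<'E'
from h import *
m=mod("w3");T=camera_model("top")
t=onz(m,(405,202),.034);n=onz(m,(368,195.5),.034);print(t,n,np.degrees(np.arctan2(*(t-n)[1::-1])))
m4=mod("w4")
print(onz(m4,(396,318),.034))
yaw=np.degrees(np.arctan2(*(t-n)[1::-1]))
u=np.array([np.cos(np.radians(yaw)),np.sin(np.radians(yaw)),0])
o=t-.063*u;print("origin",o, "lens in top",proj(T,[.7456,.0449,.3228]))
plan(np.array([*(o-.09*u)[:2],.26]),down(yaw-180))
plan(np.array([*(o-.09*u)[:2],.26]),down(180))
E
```

```text
[0.57823273 0.20522036 0.034     ] [0.53294062 0.20098004 0.034     ] 5.348530296577675
[0.53779659 0.19969621 0.034     ]
origin [0.51550703 0.19934788 0.034     ] lens in top [335.05633573 163.20039163]
t 16.28 P [0.5076 0.072  0.358 ] rpy [ -89.93   47.56 -179.93] w 0.0879 F [-0.6 -0.2  0.4]
rot units [-0.377 -0.834 -7.92 ] | trans units: now-frame [ 4.245  0.194 -3.97 ]  final-frame [ 2.341  3.267 -4.203]
t 16.28 P [0.5076 0.072  0.358 ] rpy [ -89.93   47.56 -179.93] w 0.0879 F [-0.6 -0.2  0.4]
rot units [-7.000e-03  5.000e-03 -7.926e+00] | trans units: now-frame [ 4.245  0.194 -3.97 ]  final-frame [ 2.722  3.267 -3.966]
```

Request:
step_arm:
  rot:
    - [0, 0, -0.88]
    - [0, 0, -0.88]
    - [0, 0, -0.88]
    - [0, 0, -0.88]
    - [0, 0, -0.88]
    - [0, 0, -0.88]
    - [0, 0, -0.88]
    - [0, 0, -0.88]
    - [0, 0, -0.88]
    - [0, -0.9, 0]
    - [0, 0, 0]
    - [0, 0, 0]
    - [0, 0, 0]
    - [0, 0, 0]
    - [0, 0, 0]
    - [0, 0, 0]
    - [0, 0, 0]
    - [0, 0, 0]
  translation:
    - [0, 0, 0]
    - [0, 0, 0]
    - [0, 0, 0]
    - [0, 0, 0]
    - [0, 0, 0]
    - [0, 0, 0]
    - [0, 0, 0]
    - [0, 0, 0]
    - [0, 0, 0]
    - [0, 0, 0]
    - [0.47, 0.65, -0.84]
    - [0.47, 0.65, -0.84]
    - [0.47, 0.65, -0.84]
    - [0.47, 0.65, -0.84]
    - [0.47, 0.65, -0.84]
    - [0, 0, 0]
    - [0, 0, 0]
    - [0, 0, 0]
  claw: [0, 0, 0, 0, 0, 0, 0, 0, 0, 0, 0, 0, 0, 0, 0, 0, 0, 0]

```text
t: 17.78
position: [0.4262, 0.1904, 0.2606]
tcp_rot: [-90.0, 0.1, -174.6]
wrist_force: [-0.1, 0.1, 0.4]
gripper_width: 0.0878
```

```bash
python3 snap.py w10
```

```text
17.7833 [0.4262 0.1904 0.2606] [-9.0000e+01  1.0000e-01 -1.7462e+02] [ 15.6   7.3  99.3  -0.   73.4 100.2]
```

View pics/w10.png

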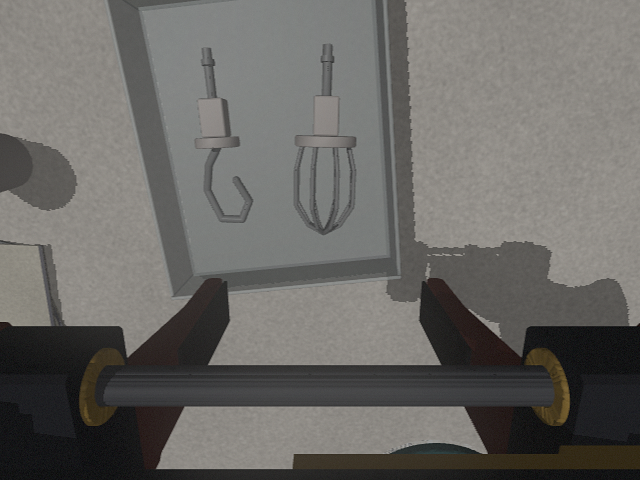

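The whisk is fully visible: shaft tip (328,44), neck 315-339 × 96-136, flange at row 142. Moving closer for a second view with the jaws narrowed.

Request:
step_arm:
  rot:
    - [0, 0, 0]
    - [0, 0, 0]
    - [0, 0, 0]
    - [0, 0, 0]
    - [0, 0, 0]
  translation:
    - [-0.7, 0.8, 0]
    - [-0.7, 0.8, 0]
    - [0, 0.8, 0]
    - [0, 0, 0]
    - [0, 0, 0]
  claw: [120, 120, 120, 120, 120]

```text
t: 18.25
position: [0.4668, 0.1939, 0.1878]
tcp_rot: [-90.0, -0.1, -174.7]
wrist_force: [1.2, -0.1, -0.5]
gripper_width: 0.0582
```

```bash
python3 snap.py w11
```

```text
18.25 [0.4668 0.1939 0.1878] [-8.9950e+01 -1.0000e-01 -1.7469e+02] [ 14.7  15.  100.5  -0.   64.6  99.5]
```

View pics/w11.png

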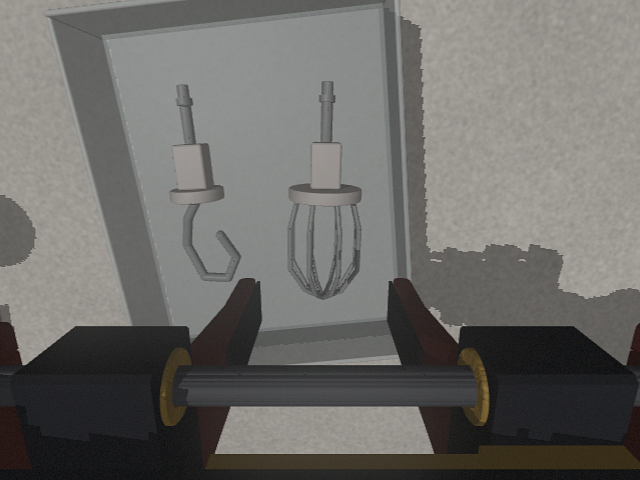

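```bash
python3 - <<'E'
from h import *
ms=[mod("w10"),mod("w11")]
t,r=tri(ms,[(328,44),(327.5,81.5)]);print("tip",t,r)
n1,r1=tri(ms,[(315.,97),(311.5,142.5)]);n2,r2=tri(ms,[(339.5,97),(341,142.5)]);print("neck front top corners",n1,n2,r1,r2)
b,r=tri(ms,[(324,235),(323,299)]);print("apex",b,r)
f1,_=tri(ms,[(295,141),(289,192)]);f2,_=tri(ms,[(356,141),(361.5,191)]);print("flange sides",f1,f2,np.linalg.norm(f1-f2))
for m,p,q in zip(ms,[(328,44),(327.5,81.5)],[(324,235),(323,299)]):
    a=onz(m,p,.0385);c=onz(m,q,.034);print("tip",a,"apex",c,"yaw",np.degrees(np.arctan2(*(a-c)[1::-1])),"len",np.linalg.norm(a-c))
for m,p,q in zip(ms,[(315,97),(311.5,142.5)],[(339.5,97),(341,142.5)]): 
    P,Q=onz(m,p,.046),onz(m,q,.046);print((P+Q)/2,np.linalg.norm(P-Q),np.degrees(np.arctan2(*(P-Q)[1::-1]))-90)
E
```

```text
tip [0.5778027  0.20279178 0.03703587] [np.float64(0.00014367193051403383), np.float64(0.00014367193051402513)]
neck front top corners [0.53212674 0.21099521 0.03116517] [0.53432639 0.18760716 0.03063012] [np.float64(0.0003782477626098448), np.float64(0.0003782477626098613)] [np.float64(0.0002671122992122159), np.float64(0.00026711229921224267)]
apex [0.39703624 0.18948387 0.02994248] [np.float64(0.00020992314480093756), np.float64(0.00020992314480091287)]
flange sides [0.48959451 0.22716708 0.02359733] [0.4952915  0.16570369 0.01806223] 0.061974522177057484
tip [0.577524   0.20263369 0.0385    ] apex [0.39812886 0.18937209 0.034     ] yaw 4.227840663452959 len 0.17994092140838264
tip [0.5776218 0.2029315 0.0385   ] apex [0.39886692 0.18985268 0.034     ] yaw 4.184657390330326 len 0.1792891857496232
[0.53200129 0.19897626 0.046     ] 0.02247420228180448 5.375572595556918
[0.53362914 0.19975592 0.046     ] 0.022477380871982554 5.3067325613433525
```

```bash
python3 - <<'E'
from h import *
plan(np.array([.5168,.1979,.075]),down(-175.3))
E
```

```text
t 18.3 P [0.4674 0.1943 0.1888] rpy [-8.9980e+01  4.0000e-02 -1.7467e+02] w 0.0539 F [0.1 0.3 0.9]
rot units [-0.004  0.105 -0.006] | trans units: now-frame [-1.649  3.796  0.033]  final-frame [-1.652  3.794  0.016]
```

Request:
step_arm:
  rot:
    - [0, 0.1, 0]
    - [0, 0, 0]
    - [0, 0, 0]
    - [0, 0, 0]
    - [0, 0, 0]
    - [0, 0, 0]
    - [0, 0, 0]
    - [0, 0, 0]
    - [0, 0, 0]
  translation:
    - [-0.55, 0, 0.02]
    - [-0.55, 0, 0]
    - [-0.55, 0, 0]
    - [0, 0.8, 0]
    - [0, 0.9, 0]
    - [0, 0.9, 0]
    - [0, 0.8, 0]
    - [0, 0.4, 0]
    - [0, 0, 0]
  claw: [120, 120, 120, 120, 120, 120, 120, 120, 120]

```text
t: 19.05
position: [0.5154, 0.1982, 0.0734]
tcp_rot: [-90.0, -0.1, -175.2]
wrist_force: [-0.3, 0.4, -0.6]
gripper_width: 0.0466
```

```bash
python3 snap.py w12; python3 -c "
from h import *
plan(np.array([.5168,.1979,.015]),down(-175.3))"
```

```text
19.05 [0.5154 0.1982 0.0734] [-8.9950e+01 -9.0000e-02 -1.7521e+02] [ 13.9  27.  101.2  -0.   51.9  99.1]
t 19.1 P [0.5164 0.1985 0.0747] rpy [-8.997e+01  3.000e-02 -1.752e+02] w 0.0465 F [-0.5 -0.7 -0.8]
rot units [-0.005  0.016 -0.005] | trans units: now-frame [-0.011  1.99   0.022]  final-frame [-0.012  1.99   0.023]
```

View pics/w12.png

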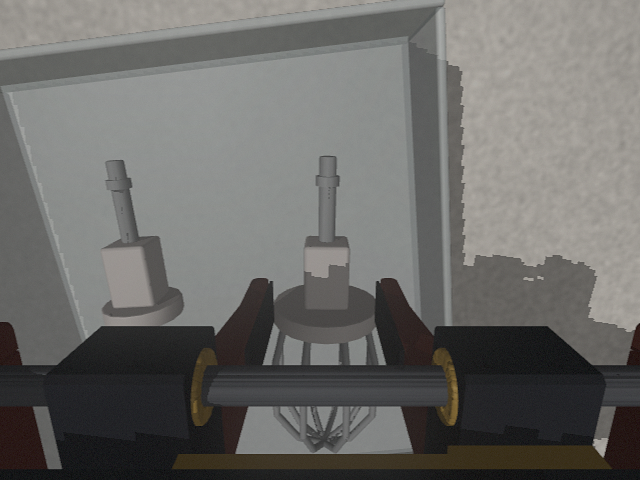

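The fingers straddle the neck evenly: fingers at x 272 and 378, neck 305-350. Going down.

Request:
step_arm:
  rot:
    - [0, 0, 0]
    - [0, 0, 0]
    - [0, 0, 0]
    - [0, 0, 0]
    - [0, 0, 0]
    - [0, 0, 0]
  translation:
    - [0, 0.5, 0.02]
    - [0, 0.5, 0]
    - [0, 0.5, 0]
    - [0, 0.45, 0]
    - [0, 0, 0]
    - [0, 0, 0]
  claw: [120, 120, 120, 120, 120, 120]

```text
t: 19.6
position: [0.5173, 0.1983, 0.017]
tcp_rot: [-90.0, 0.1, -175.2]
wrist_force: [-0.3, -0.1, 0.8]
gripper_width: 0.0466
```

Request:
step_arm:
  rot:
    - [0, 0, 0]
    - [0, 0, 0]
    - [0, 0, 0]
    - [0, 0, 0]
    - [0, 0, 0]
    - [0, 0, 0]
    - [0, 0, 0]
    - [0, 0, 0]
  translation:
    - [0, 0, 0]
    - [0, 0, 0]
    - [0, 0, 0]
    - [0, 0, 0]
    - [0, 0, 0]
    - [0, 0, 0]
    - [0, 0, 0]
    - [0, 0, 0]
  claw: [220, 220, 220, 220, 220, 220, 220, 220]
  newtons: 45

```text
t: 20.27
position: [0.5169, 0.1983, 0.0162]
tcp_rot: [-90.0, 0.1, -175.2]
wrist_force: [-0.5, -0.6, 7.2]
gripper_width: 0.0238
```

```bash
python3 snap.py w13
```

```text
20.2667 [0.5169 0.1983 0.0162] [-8.9980e+01  1.1000e-01 -1.7519e+02] [ 13.9  32.  103.4  -0.   44.6  99.1]
```

View pics/w13.png

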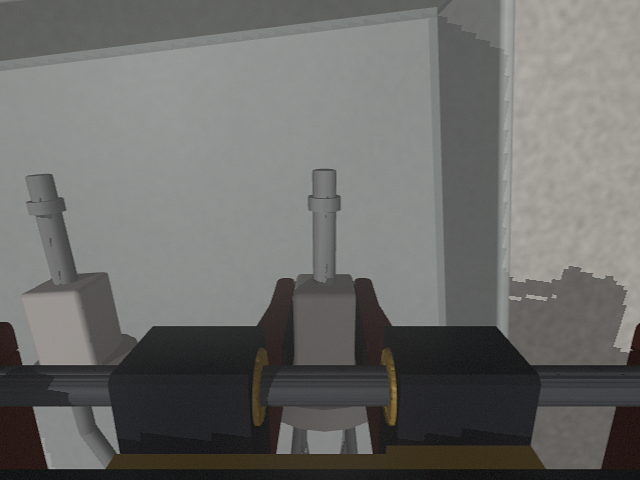

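Gripped at 23.8 mm, with the shaft tip at (324,172) and the neck between the pads. Lifting straight up.

Request:
step_arm:
  rot:
    - [0, 0, 0]
    - [0, 0, 0]
    - [0, 0, 0]
    - [0, 0, 0]
    - [0, 0, 0]
    - [0, 0, 0]
    - [0, 0, 0]
    - [0, 0, 0]
    - [0, 0, 0]
    - [0, 0, 0]
    - [0, 0, 0]
  translation:
    - [0, -0.2, 0]
    - [0, -0.4, 0]
    - [0, -0.6, 0]
    - [0, -0.8, 0]
    - [0, -0.8, 0]
    - [0, -0.8, 0]
    - [0, -0.8, 0]
    - [0, -0.8, 0]
    - [0, -0.6, 0]
    - [0, -0.3, 0]
    - [0, 0, 0]
  claw: [220, 220, 220, 220, 220, 220, 220, 220, 220, 220, 220]

```text
t: 21.23
position: [0.5172, 0.1985, 0.2005]
tcp_rot: [-90.0, 0.2, -175.2]
wrist_force: [-0.1, 0.4, -2.6]
gripper_width: 0.0238
```

```bash
python3 snap.py w14; python3 - <<'E'
from h import *
L=np.array([.7456,.0449,.3228]);yaw=1.
Rc=rpy([0,0,yaw])@rpy([0,-25,0]); d=Rc[:,0]
print("d",d,"view",L-.12*d,"whisk O",L-.183*d)
# grasp point = whisk origin +2mm along whisk x; tool x=-d ; TCP=grasp+.019*tool y
Rt=down(180+yaw)@R.from_euler('z',25,degrees=True).as_matrix();print(Rt[:,0]+d)
tipoff=None
TCP=L-.12*d-.061*d+.019*Rt[:,1]
print("TCP",TCP); plan(TCP,Rt)
pre=TCP-.05*d; print("pre",pre); plan(pre,Rt); plan(pre,down(-175.3))
E
```

```text
21.2333 [0.5172 0.1985 0.2005] [ -90.      0.24 -175.19] [13.9 17.9 94.  -0.  67.8 99.1]
d [0.90616975 0.01581725 0.42261826] view [0.63685963 0.04300193 0.27208581] whisk O [0.57977094 0.04200544 0.24546086]
[-1.11022302e-16 -1.80411242e-16 -1.11022302e-16]
TCP [0.5896118  0.04217722 0.22908625]
t 21.28 P [0.5163 0.1982 0.1989] rpy [-8.9980e+01  1.0000e-01 -1.7519e+02] w 0.0236 F [-0.5  0.2 -1.6]
rot units [0.136 0.626 4.148] | trans units: now-frame [-2.002 -1.     5.389]  final-frame [-2.558  0.083  5.244]
pre [0.54430331 0.04138635 0.20795533]
t 21.28 P [0.5163 0.1982 0.1989] rpy [-8.9980e+01  1.0000e-01 -1.7519e+02] w 0.0236 F [-0.5  0.2 -1.6]
rot units [0.136 0.626 4.148] | trans units: now-frame [-0.493 -0.299  5.288]  final-frame [-0.892  0.083  5.244]
t 21.28 P [0.5163 0.1982 0.1989] rpy [-8.9980e+01  1.0000e-01 -1.7519e+02] w 0.0236 F [-0.5  0.2 -1.6]
rot units [-0.004  0.019 -0.017] | trans units: now-frame [-0.493 -0.299  5.288]  final-frame [-0.503 -0.302  5.287]
```

View pics/w14.png

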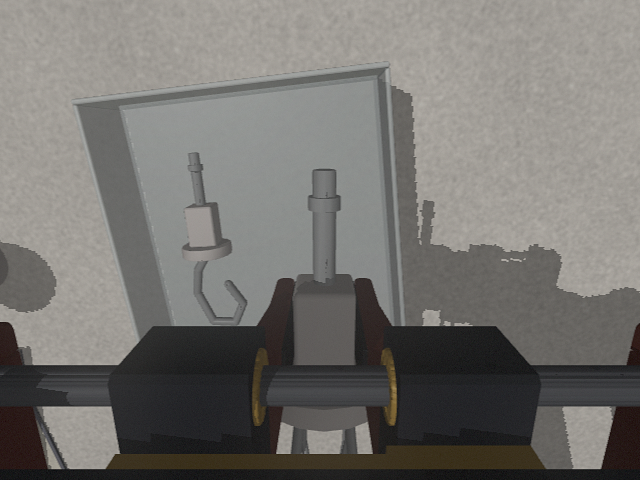

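```bash
python3 - <<'E'
from h import *
s,P,Rm=state();m=mod("w14");P=np.array([.5172,.1985,.2005]);Rm=rpy([-90,.24,-175.19])
for p in([-.061,-.019,0],[-.061,-.019-.0045,0],[-.061,-.019+.0045,0],[-.016,-.0235,0],[-.016,-.031,.012],[-.016,-.031,-.012]): print(p,proj(m,P+Rm@np.array(p)).round(1))
E
python3 -c "
from h import *
crop('pics/w14.png',270,150,110,150,4,'pics/w14c.png')"
```

```text
[-0.061, -0.019, 0] [327.7 172.5]
[-0.061, -0.0235, 0] [327.8 173.8]
[-0.061, -0.014499999999999999, 0] [327.6 171.2]
[-0.016, -0.0235, 0] [327.5 291.5]
[-0.016, -0.031, 0.012] [360.3 299.7]
[-0.016, -0.031, -0.012] [294.9 299.7]
```

View pics/w14c.png

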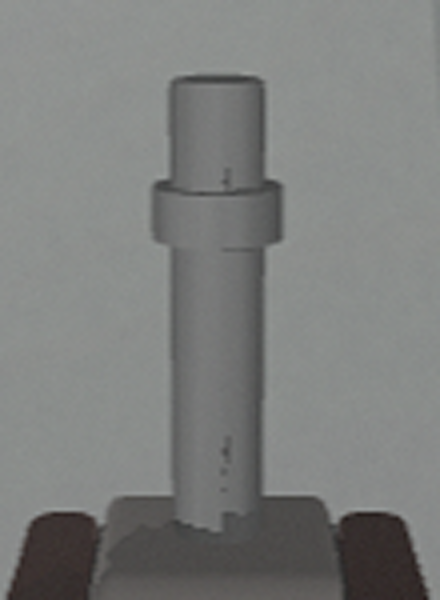

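Request:
step_arm:
  rot:
    - [0, 0, 0]
    - [0, 0, 0]
    - [0, 0, 0]
    - [0, 0, 0]
    - [0, 0, 0]
    - [0, 0, 0]
    - [0, 0, 0]
    - [0, 0, 0]
  translation:
    - [-0.1, -0.1, 0.4]
    - [-0.1, -0.1, 0.8]
    - [-0.1, -0.1, 0.9]
    - [-0.1, 0, 0.9]
    - [-0.1, 0, 0.9]
    - [0, 0, 0.8]
    - [0, 0, 0.5]
    - [0, 0, 0.1]
  claw: [220, 220, 220, 220, 220, 220, 220, 220]

```text
t: 21.95
position: [0.5436, 0.0377, 0.2059]
tcp_rot: [-89.9, -0.2, -175.3]
wrist_force: [0.8, 1.4, -1.4]
gripper_width: 0.0239
```

Request:
step_arm:
  rot:
    - [0, 0.3, 0]
    - [0, 0.3, 0]
    - [0, 0, 0.5]
    - [0, 0, 0.7]
    - [0, 0, 0.8]
    - [0, 0, 0.8]
    - [0, 0, 0.7]
    - [0, 0, 0.5]
    - [0, 0, 0.15]
    - [0, 0, 0]
    - [0, 0, 0]
  translation:
    - [0, 0, 0]
    - [0, 0, 0]
    - [0, 0, 0]
    - [0, 0, 0]
    - [0, 0, 0]
    - [0, 0, 0]
    - [0, 0, 0]
    - [0, 0, 0]
    - [0, 0, 0]
    - [0, 0, 0]
    - [0, 0, 0]
  claw: [220, 220, 220, 220, 220, 220, 220, 220, 220, 220, 220]

```text
t: 22.87
position: [0.5443, 0.0411, 0.2072]
tcp_rot: [-90.0, 24.8, -178.8]
wrist_force: [0.6, -0.6, -1.6]
gripper_width: 0.0233
```

```bash
python3 snap.py w15;python3 snap.py s15 scene;python3 snap.py t15 top; cat > tgt.py <<'E'
from h import *
L=np.array([.7456,.0449,.3228]);yaw=1.
Rc=rpy([0,0,yaw])@rpy([0,-25,0]); d=Rc[:,0]
Rt=down(180+yaw)@R.from_euler('z',25,degrees=True).as_matrix()
TCP=L-.12*d-.061*d+.019*Rt[:,1]
if __name__=="__main__": plan(TCP,Rt)
E
python3 tgt.py
```

```text
22.8667 [0.5443 0.0411 0.2072] [ -89.98   24.83 -178.78] [ -4.7   6.3 114.9   4.4  34.2  81.1]
22.9167 [0.5451 0.041  0.2077] [ -89.97   24.89 -178.77] [ -4.7   6.3 114.8   4.4  34.2  81.1]
22.9667 [0.5455 0.041  0.2079] [ -89.97   24.93 -178.77] [ -4.7   6.3 114.8   4.4  34.1  81.1]
t 23.02 P [0.5456 0.041  0.2079] rpy [ -89.96   24.94 -178.77] w 0.0237 F [ 0.4 -0.2 -0.3]
rot units [0.01  0.034 0.01 ] | trans units: now-frame [-1.628 -0.021 -0.009]  final-frame [-1.628 -0.02  -0.015]
```

View pics/w15.png

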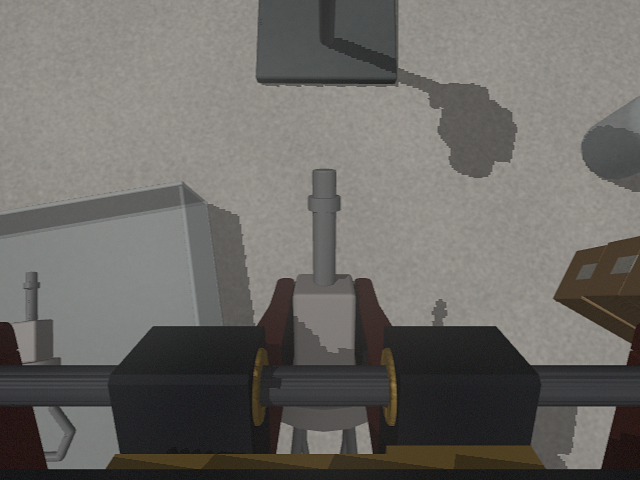

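View pics/s15.png

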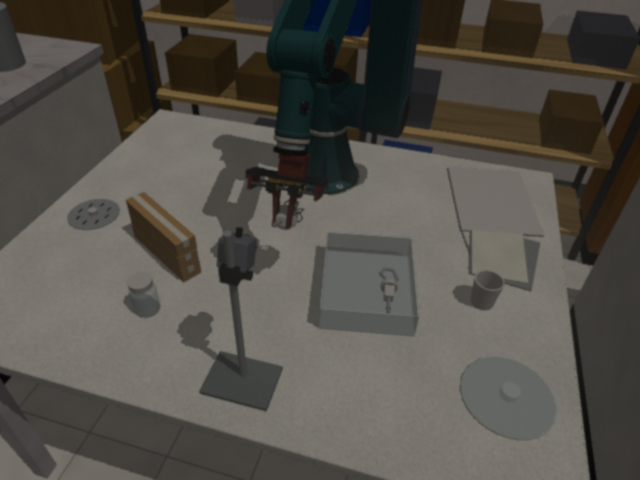

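The tool tip pose is steady in view. I'll check where the tip really sits in the tool frame, using the neck's front edges and the scene and top views.

```bash
python3 - <<'E'
from h import *
m=mod("w14");P=np.array([.5172,.1985,.2005]);Rm=rpy([-90,.24,-175.19])
for g in(0,.002,.004):
  for p in([-.018,-.007,.012],[-.018,-.007,-.012],[-.018,-.031,.012],[-.018,-.019,.0045],[-.063,-.019,0],[-.063,-.0235,0],[-.063,-.0145,0]):
    q=np.array(p)+[g,0,0]; print(g,p,proj(m,P+Rm@q).round(1))
crop("pics/s15.png",220,170,110,110,5,"pics/s15c.png");crop("pics/t15.png",270,120,140,140,4,"pics/t15c.png");crop("pics/w15.png",250,150,150,200,3,"pics/w15c.png")
E
```

```text
0 [-0.018, -0.007, 0.012] [355.4 271.7]
0 [-0.018, -0.007, -0.012] [299.  271.6]
0 [-0.018, -0.031, 0.012] [360.5 294.7]
0 [-0.018, -0.019, 0.0045] [338.8 282.3]
0 [-0.063, -0.019, 0] [327.7 166.9]
0 [-0.063, -0.0235, 0] [327.8 168.1]
0 [-0.063, -0.0145, 0] [327.6 165.8]
0.002 [-0.018, -0.007, 0.012] [355.3 276.1]
0.002 [-0.018, -0.007, -0.012] [299.1 276.1]
0.002 [-0.018, -0.031, 0.012] [360.3 299.7]
0.002 [-0.018, -0.019, 0.0045] [338.7 287. ]
0.002 [-0.063, -0.019, 0] [327.7 172.5]
0.002 [-0.063, -0.0235, 0] [327.8 173.8]
0.002 [-0.063, -0.0145, 0] [327.6 171.2]
0.004 [-0.018, -0.007, 0.012] [355.2 280.4]
0.004 [-0.018, -0.007, -0.012] [299.2 280.4]
0.004 [-0.018, -0.031, 0.012] [360.2 304.7]
0.004 [-0.018, -0.019, 0.0045] [338.7 291.7]
0.004 [-0.063, -0.019, 0] [327.7 178. ]
0.004 [-0.063, -0.0235, 0] [327.8 179.5]
0.004 [-0.063, -0.0145, 0] [327.6 176.6]
```

View pics/w15c.png

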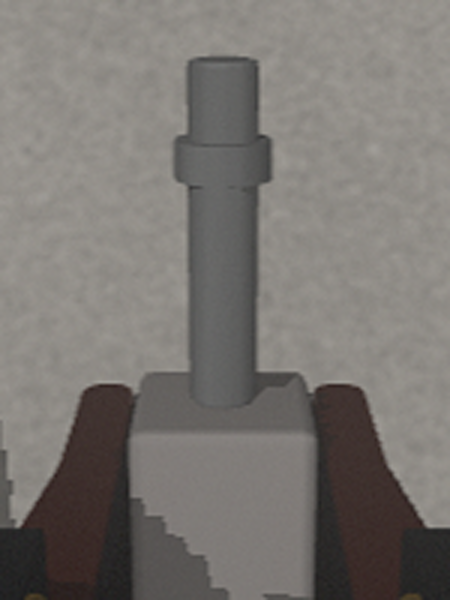

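View pics/s15c.png

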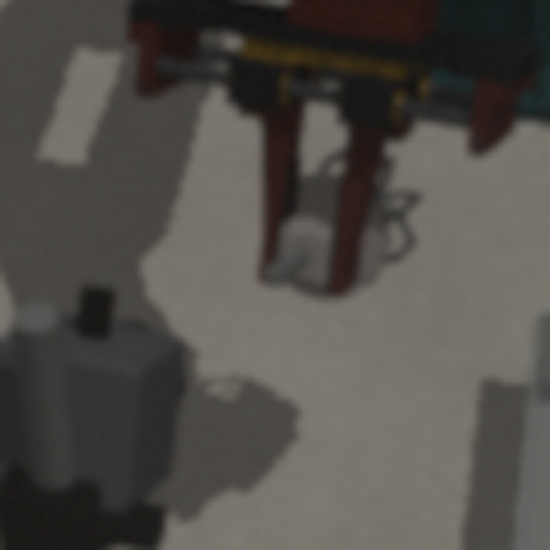

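View pics/t15c.png

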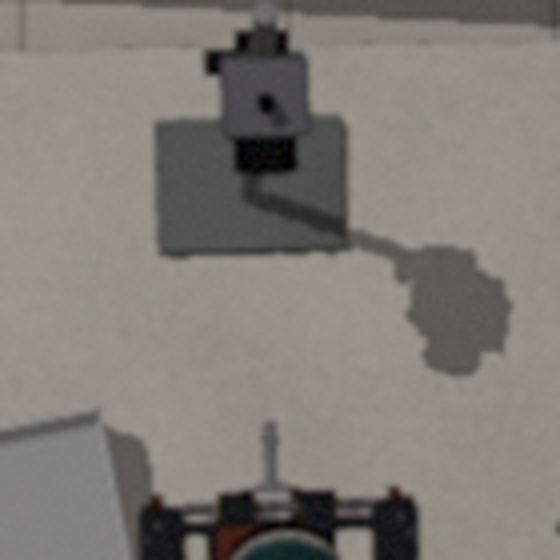

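```bash
python3 - <<'E'
from h import *
T=mod("t15")
P=np.array([.5455,.041,.2079]);Rm=rpy([-89.97,24.93,-178.77])
tip=P+Rm@np.array([-.0622,-.019,0]);print("tip",tip,proj(T,tip))
print("neck front",proj(T,P+Rm@np.array([-.0175,-.019,0])))
print("lens",[proj(T,[.7456,y,.3228]).round(1).tolist() for y in(.0425,.0436,.0449)])
g=cv2.cvtColor(cv2.imread("pics/t15.png"),cv2.COLOR_BGR2GRAY)
for r in(226,229,232,235,238): print(r,g[r,330:345].tolist())
for r in(156,158,160,162): print(r,g[r,324:350].tolist())
print(g[148:172,336].tolist())
print(g[218:232,337].tolist())
E
```

```text
tip [0.59388435 0.0420488  0.25134761] [336.59629967 225.59566821]
neck front [337.03648533 241.66855879]
lens [[336.0, 163.2], [335.6, 163.2], [335.1, 163.2]]
226 [143, 143, 141, 141, 138, 125, 105, 93, 101, 127, 142, 142, 141, 141, 141]
229 [141, 142, 143, 143, 133, 109, 91, 87, 90, 111, 133, 142, 142, 141, 141]
232 [142, 142, 143, 142, 142, 125, 102, 89, 88, 124, 141, 143, 143, 141, 141]
235 [143, 141, 141, 144, 144, 130, 107, 93, 93, 125, 141, 143, 143, 142, 141]
238 [146, 143, 143, 143, 143, 131, 109, 94, 94, 124, 141, 144, 141, 141, 143]
156 [82, 80, 82, 77, 53, 18, 3, 7, 8, 9, 7, 9, 14, 9, 10, 4, 5, 15, 1, 27, 65, 81, 83, 80, 82, 81]
158 [85, 80, 82, 80, 57, 18, 3, 7, 9, 10, 2, 13, 11, 9, 12, 19, 6, 4, 2, 27, 64, 81, 82, 81, 80, 75]
160 [79, 79, 84, 81, 60, 22, 7, 6, 10, 11, 13, 10, 13, 15, 14, 10, 10, 6, 0, 22, 51, 77, 82, 79, 79, 80]
162 [81, 80, 84, 78, 61, 35, 21, 16, 20, 13, 6, 12, 18, 20, 16, 17, 22, 21, 27, 43, 64, 76, 78, 79, 77, 76]
[46, 72, 74, 74, 79, 64, 39, 14, 14, 13, 11, 9, 13, 3, 18, 46, 72, 77, 81, 80, 62, 54, 50, 46]
[143, 141, 142, 142, 142, 142, 138, 113, 93, 92, 93, 87, 91, 87]
```

```bash
python3 - <<'E'
from h import *
T=mod("t15");S=mod("s15")
print(proj(T,[.7367,.0436,.3418]), proj(T,[.7467,.0436,.3418]))
E
sed -i 's/L=np.array.*;yaw/L=np.array([.7456,.0436,.3228]);yaw/; s/-.061\*d/-.0623*d/' tgt.py; python3 tgt.py
```

```text
[335.84648189 164.37277853] [335.76131753 160.62345813]
t 23.02 P [0.5456 0.041  0.2079] rpy [ -89.96   24.94 -178.77] w 0.0237 F [ 0.4 -0.2 -0.3]
rot units [0.01  0.034 0.01 ] | trans units: now-frame [-1.584 -0.022  0.034]  final-frame [-1.584 -0.02   0.028]
```

Request:
step_arm:
  rot:
    - [0, 0.03, 0.01]
    - [0, 0, 0]
    - [0, 0, 0]
    - [0, 0, 0]
    - [0, 0, 0]
    - [0, 0, 0]
    - [0, 0, 0]
    - [0, 0, 0]
  translation:
    - [-0.3, -0.02, 0.03]
    - [-0.5, 0, 0]
    - [-0.5, 0, 0]
    - [-0.3, 0, 0]
    - [0, 0, 0]
    - [0, 0, 0]
    - [0, 0, 0]
    - [0, 0, 0]
  claw: [220, 220, 220, 220, 220, 220, 220, 220]

```text
t: 23.68
position: [0.5864, 0.041, 0.2275]
tcp_rot: [-90.1, 24.9, -179.0]
wrist_force: [-0.9, -0.3, -0.6]
gripper_width: 0.0242
```

```bash
python3 snap.py w16;python3 snap.py s16 scene;python3 snap.py t16 top; python3 tgt.py; python3 - <<'E'
from h import *
crop("pics/s16.png",200,170,130,110,5,"pics/s16c.png");crop("pics/t16.png",270,120,140,140,4,"pics/t16c.png")
s,P,Rm=state();tip=P+Rm@np.array([-.0623,-.019,0]);print("tip",tip)
for n in("t16","s16"): print(n,"tip",proj(mod(n),tip),"lens",proj(mod(n),[.746,.0436,.3228]))
E
```

```text
23.6833 [0.5864 0.041  0.2275] [ -90.06   24.88 -178.98] [ -4.2   8.2 108.9   3.7  38.1  82.4]
23.7333 [0.5865 0.041  0.2277] [ -90.06   24.9  -178.98] [ -4.2   8.2 108.9   3.7  38.1  82.4]
23.7833 [0.5867 0.041  0.2278] [ -90.06   24.92 -178.98] [ -4.2   8.2 108.9   3.7  38.1  82.4]
t 23.83 P [0.5868 0.041  0.2279] rpy [ -90.06   24.93 -178.98] w 0.0239 F [ 0.7  0.2 -2.1]
rot units [0.011 0.003 0.011] | trans units: now-frame [-0.057  0.004  0.004]  final-frame [-0.057  0.004  0.004]
tip [0.63531855 0.04179889 0.27142688]
t16 tip [336.57809804 208.84753255] lens [335.55260149 163.04388712]
s16 tip [266.93682766 228.43203869] lens [246.56457741 243.51318773]
```

View pics/w16.png

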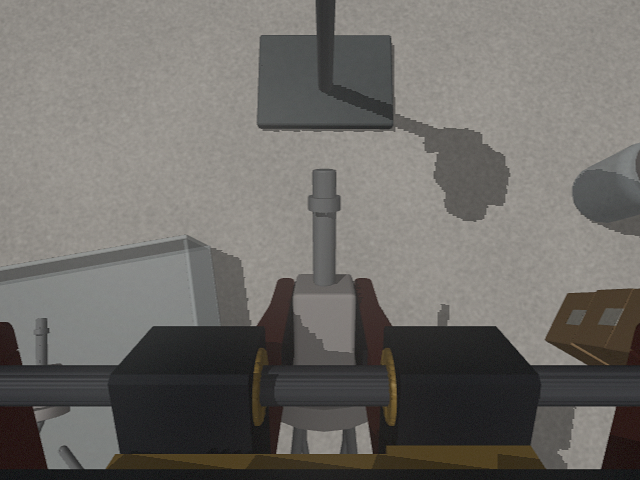

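View pics/s16c.png

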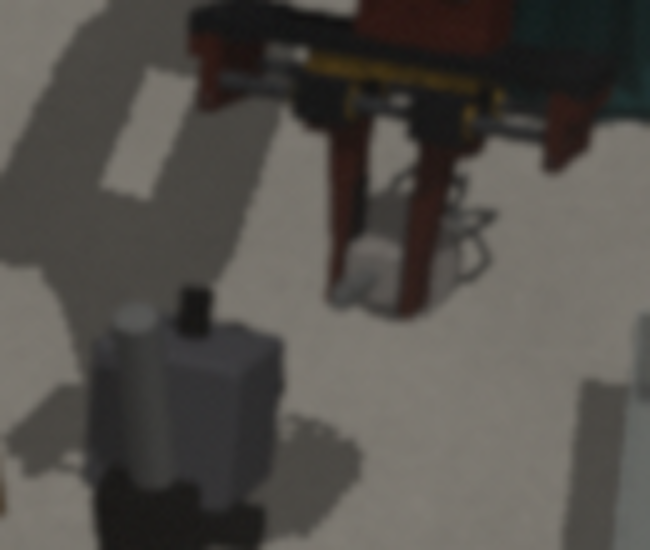

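View pics/t16c.png

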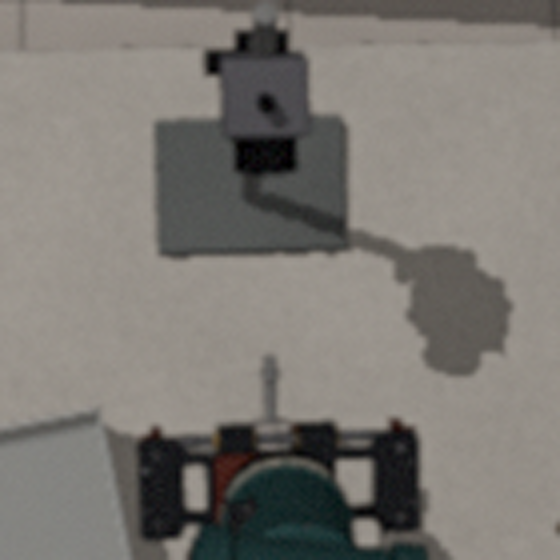

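```bash
python3 - <<'E'
from h import *
X=np.array([.7456,.0449,.3228])
for n,w in(("w8",287/6),("w9",241/5)):
    m=mod(n);c=rpy(m['rotation']).T@(X-m['eye']);rng=np.linalg.norm(c)
    # transverse size horizontally ~ f*D/depth
    print(n,"depth",c[2],"from 42mm:",m['intrinsics'][0,0]*.042/w, "eye",m['eye'])
E
python3 -c "
from h import *
plan(np.array([.588,.0412,.2286]),rpy([-90,25,-179]))"
```

```text
w8 depth 0.3349686258391629 from 42mm: 0.33826727481188057 eye [ 0.4389824  -0.00079435  0.52460469]
w9 depth 0.330280696960029 from 42mm: 0.3356940106189824 eye [0.43935413 0.07394349 0.52175144]
t 23.83 P [0.5868 0.041  0.2279] rpy [ -90.06   24.93 -178.98] w 0.0239 F [ 0.7  0.2 -2.1]
rot units [0.011 0.003 0.011] | trans units: now-frame [-0.044 -0.004 -0.008]  final-frame [-0.044 -0.004 -0.008]
```

```bash
sed -i 's/L=np.array.*;yaw/L=np.array([.7472,.0436,.3220]);yaw/' tgt.py; python3 tgt.py
```

```text
t 23.83 P [0.5868 0.041  0.2279] rpy [ -90.06   24.93 -178.98] w 0.0239 F [ 0.7  0.2 -2.1]
rot units [0.011 0.003 0.011] | trans units: now-frame [-0.094  0.051  0.005]  final-frame [-0.094  0.051  0.005]
```

Request:
step_arm:
  rot:
    - [0, 0, 0.01]
    - [0, 0, 0]
    - [0, 0, 0]
    - [0, 0, 0]
    - [0, 0, 0]
    - [0, 0, 0]
    - [0, 0, 0]
    - [0, 0, 0]
    - [0, 0, 0]
    - [0, 0, 0]
    - [0, 0, 0]
    - [0, 0, 0]
  translation:
    - [-0.09, 0.05, 0]
    - [0, 0, 0]
    - [0, 0, 0]
    - [0, 0, 0]
    - [0, 0, 0]
    - [0, 0, 0]
    - [0, 0, 0]
    - [0, 0, 0]
    - [0, 0, 0]
    - [0, 0, 0]
    - [0, 0, 0]
    - [0, 0, 0]
  claw: [220, 220, 220, 220, 220, 220, 220, 220, 220, 220, 220, 220]

```text
t: 24.83
position: [0.5907, 0.041, 0.2281]
tcp_rot: [-90.1, 25.0, -179.0]
wrist_force: [-0.1, 0.0, -2.2]
gripper_width: 0.0234
```

```bash
python3 tgt.py; python3 snap.py s17 scene; python3 snap.py t17 top;python3 -c "
from h import *
s=sense();print(s['dq'].round(2))
print(np.abs(cv2.imread('pics/s17.png').astype(int)-cv2.imread('pics/s16.png')).max(2).__gt__(40).sum())"
```

```text
t 24.83 P [0.5907 0.041  0.2281] rpy [ -90.05   25.05 -178.98] w 0.0234 F [-0.1  0.  -2.2]
rot units [ 0.01   0.004 -0.008] | trans units: now-frame [0.025 0.003 0.004]  final-frame [0.025 0.003 0.004]
24.8333 [0.5907 0.041  0.2281] [ -90.05   25.05 -178.98] [ -4.2   8.5 108.6   3.7  38.   82.4]
24.8833 [0.5907 0.041  0.2281] [ -90.05   25.05 -178.98] [ -4.2   8.5 108.6   3.7  38.   82.4]
[-0.06  0.03 -0.04  0.11  0.02 -0.11]
0
```

View pics/s17.png

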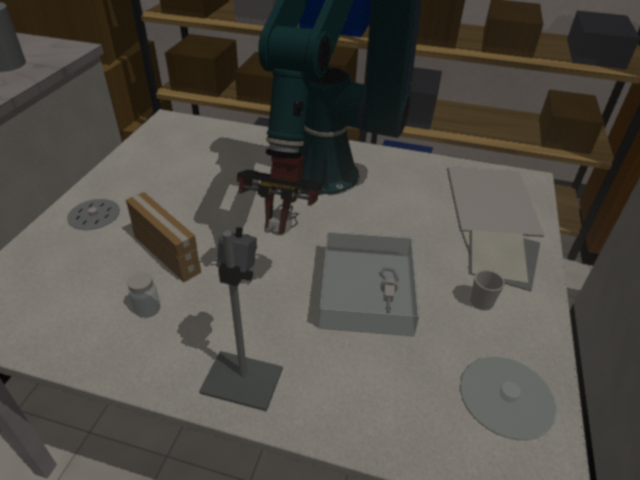

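The stack is intact at (165,237), the hook is in the tub at (389,288), and the jar and beaker haven't moved. The whisk is held steady in front of the camera at (283,225), within 1 mm of the target. Handing in.

```bash
python3 -c "
from bench import finish_job
print(finish_job())"
```

```text
the job is handed in; nothing more can be done
None
```

I stacked the carton on the column, let it go, and handed in with the whisk held steady in front of the inspection camera, at about 25 s on the clock.

**Stack:** After release, the wrist view put the carton within about 1 mm and 0.1° of the column. The last scene picture shows the stack standing. The hook is still in the tub, and the jar and beaker are where they were.

**Whisk:**
- **Pose:** The arm was within 1 mm and 0.1° of the pose I worked out: shaft tip 12 cm from the lens, axis rising 25°, heading about 1°. Joint speeds were near zero.
- **Tip:** Just before the last 4 mm shift, the tip in the scene view fell within 0.5 px of where the arm's pose predicted.

**Where the checks disagreed:**
- **Lens position:** The wrist-camera measurement put the lens 2–5 mm closer to the wrist camera than the barrel's known 42 mm size did, and about 1.3 mm to one side of the top view. I took values in between, so the tip could be off by about 3 mm. I could not check the lens height independently, because the scene camera sees only the back of the inspection camera.
- **Box heights:** Some two-view heights were 4–9 mm off the stated values because the views were close together. The known box sizes and the contact height agreed with the stated ones.

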